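# Pack a specimen bottle and latch the carrier

## Task

Pack the white bottle that is lying on the bench into the insulated specimen carrier: it must stand upright, cap up, in the carrier's foam pocket, set down and not dropped. Then close the carrier's lid, hook the wire loop of the draw latch over the keeper on the lid and press the lever down over centre until it lies home against the carrier's front. Leave the tape roll, the beaker, the timer and the screw-cap tube where they stand.

Things in the scene. Friction and masses are not known exactly. Their poses are not given: they have to be found in the camera images.
- bottle_mid (a point): Centre of the white screw-cap bottle: cylinder 46 mm across, 105 mm long, 0.11 to 0.22 kg. Site z runs from base to cap: base 52.5 mm below this point along it, cap top 52.5 mm above. Starts lying on the bench (centre 23 mm up), cap roughly to the robot's right. Full width from the base to 98 mm; the last 7 mm of the cap cannot be gripped. It can stand on its base.
- bottle: The same white bottle; origin at the centre of its base.
- carrier: Grey insulated carrier, too heavy to shift. Origin: centre of its underside; x from front (latch, towards the robot) to back, y to its left. Outside 90 (x) by 140 mm (y), rim 100 mm high, 134 with lid shut. Inside 62 (x) by 112 mm (y), floor at 18 mm; foam fills both y ends up to 63 mm, leaving a pocket 62 (x) by 58 mm (y). Above the foam 33 mm are free beside the bottle at either y end.
- pocket (a point): Centre of the pocket's floor, where the middle of the bottle's base belongs; axes as the carrier's.
- lid (a joint): Angle of the lid (rad), hinged along the carrier's back: 0 shut on its gasket, 1.62 to 1.82 at the start (leaning back past upright), 2.0 at most. Stiff hinge: stays where it is left, needs 2 to 4 N at its front edge. With the latch tight the gasket yields and it reads about -0.02.
- lid_hinge (a point): Middle of the lid's hinge line, which runs along the carrier's y, 48.5 mm behind the carrier's centre and 100 mm up.
- lid_front (a point): Middle of the upper front edge of the lid, on its flat outer top: when shut 89.5 mm in front of the hinge line and 34 mm above it; turns with the lid. The lid is 140 mm wide and 34 mm deep. With the lid open its outer top looks to the back.
- keeper (a point): Keeper on the lid's front face: a steel hook 24 mm wide, open upward, its lip in front. This point is where the middle of the loop's crossbar lies when hooked: 8 mm out from the lid's face, 112 mm up with the lid shut. The lip's top is 5.5 mm above this point and 11 to 15 mm out from the face.
- lever (a joint): Latch lever (rad): 0 home, handle straight down along the front; grows as the handle swings out and up, 1.57 straight out, at most 2.1 (start 1.85 to 2.05). Stiff: stays where left, about 1 N at the tip. With the loop hooked it resists from 1.0 down, most near 0.6 (about 4 N at the tip); dead centre 0.27, below it snaps home and holds; let go above, it springs back to about 1.0.
- lever_pin (a point): Middle of the lever's pin (axis along the carrier's y): 18 mm in front of the carrier's front face, 76 mm up.
- lever_tip (a point): Middle of the free end of the lever's handle, 45 mm from the pin. The handle is a steel plate 26 mm wide (along the carrier's y) and 3.5 mm thick, its outer face 4.8 mm outside the line from pin to tip, with a small turned-out edge at the end. Push it along its arc about the pin: pushed level from outside while it still stands out, a fingertip can bind on it.
- loop (a joint): Angle of the wire loop relative to the lever (rad), swinging freely: 2.75 is its stop, leaning outward (start); about 1.4 when it leans on the lid's face above the keeper with the lever up; about 0 when latched.
- loop_pin (a point): Middle of the loop's pivot on the lever, 14 mm from the lever's pin towards the handle's tip (axis along the carrier's y).
- loop_bar (a point): Middle of the loop's crossbar, 49 mm from its pivot. The loop is a U of 5 mm wire, 40 mm wide (carrier's y), its arms passing the handle on either side. At the start it rests on its stop above the handle, leaning 25 to 40 degrees outward from upright. Tipped past upright towards the shut lid it falls against the lid's face, above the keeper, behind its lip; pressing the lever draws it in.
- tape_roll: Bystander: yellow tape roll lying flat, 74 mm across, 20 mm high; origin at the centre of its underside.
- beaker: Bystander: small glass beaker, 69 mm across, 80 mm high; origin at the centre of its underside.
- timer: Bystander: white bench timer, 62x66x21 mm; origin at the centre of its underside.
- tube: Bystander: standing screw-cap tube, 34 mm across, 112 mm high; origin at the centre of its underside.

How it is judged:
On the way, in this order (a step that is already met when the one before it is completed fails the run):
1. the bottle stands upright in the foam pocket (x of bottle_mid in the frame of pocket between -0.013 and 0.013 m and y of bottle_mid in the frame of pocket between -0.011 and 0.011 m and z of bottle_mid in the frame of pocket between 0.046 and 0.06 m and angle between bottle_mid's own z axis and vertical below 0.15 rad), for 0.2 s.
2. the lid is shut on its gasket (all of step 1 and value of joint lid below 0.03 rad), for 0.2 s.
3. the loop is hooked on the keeper and the lever is home (all of step 2 and value of joint lever below 0.1 rad and distance between loop_bar and keeper below 0.006 m), for 0.2 s.
At the end, for the whole second after the job is handed in: Bottle at rest upright (0.15 rad) on the pocket floor, within 13 mm (x) and 11 mm (y) of the pocket centre; lid shut (under 0.03 rad); loop crossbar in the keeper (within 6 mm of its point); lever home (under 0.1 rad) (all of step 3 and linear speed of bottle below 0.02 m/s); the robot touches nothing.
It fails at once if the bottle is dropped (moves faster than 1.2 m/s) (linear speed of bottle above 1.2 m/s).
It fails at once if a bystander (tape roll, beaker, timer, tube) is moved by more than 40 mm or tipped over (distance of any of tape_roll, beaker, timer, tube from where it was at the start of the episode above 0.04 m or angle between any of tape_roll, beaker, timer, tube's own z axis and vertical above 0.5 rad).
It also fails if it takes over 61 s, if anything falls off the work surface, if the arm or the gripper's body presses on something with over 40 N, if the wrist force passes 120 N, or if a joint passes its speed limit or range.

## Robot

A 6-joint arm with a two-finger parallel gripper is mounted at the origin on a cart in front of the work surface, level with it; the furniture and walls round the work are solid. World frame = base frame: x ahead of the robot, y to its left, z up, the work surface at z = 0. Lengths are in m, angles in rad, forces in N, time in s.
With the tool pointing down it reaches from about 0.3 to 0.95 m from the base axis. Payload 3.1 kg.
Tool frame: the origin (TCP) lies on the centre line of the jaws, within the pads' length; the fingertips stand 25 mm ahead of it and the grasp point (between the pads) lies 6 mm ahead of it; z points along the fingers, y is the direction in which the jaws open and shut (so a half turn about z gives the same grasp; the last joint's range is limited). The gripper opens to 85 mm and grips with 20 to 120 N. Pads are 22 mm wide; open, the fingers measure 114 mm over their backs; the gripper's body (76 mm by 85 mm) begins 54 mm behind the grasp point. The pads swing forward as they close: fully open they stand 13 mm farther back than shut.
Start: joints at [-1.392, 0.308, 1.634, -0, 1.2, -0.07], TCP at [0.154, -0.606, 0.256] pointing down, gripper open.
Joint ranges: [-3.06, 3.06], [-0.79, 1.96], [0.05, 2.63], [-1.19, 4.34], [0.05, 2.64], [-2.94, 2.94]. Speed limits (rad/s): [2.79, 2.79, 3.14, 3.14, 3.14, 3.14].

## Interface

Orientations are given as a unit quaternion [x, y, z, w].
In Python, from workcell import bot gives the robot as it stands. The module is installed in compiled form; this text tells all that it offers.
- The arm moves only by the tool play_rows, never from a script. Its argument "moves" is a list of rows, each a list of 7 numbers: the opening in per cent of the stroke, from 0 (shut) to 100 (fully open), then the shift along the world's x, y, z in m, then the turn, a rotation vector about the world's x, y, z in degrees. In form: [[claw, tx, ty, tz, wx, wy, wz], ...]. A call has 1 to 12 rows; each row shifts and turns the commanded pose from where the row before left it; what a row does not reach is not made up. A row lasts 1/8 s, in which the tool goes at most 62.5 mm and 10.7 degrees, less where a joint would pass 70% of its speed; a pose out of reach is approached as far as the arm can. A call with a gripper value outside its range is refused whole. The fingers move at their own pace and stop on an object; "newtons" is the grip in N (left out, the last holds). Time passes only in rows, so rows that do not move let the fingers close. It gives the time, the measured TCP pose, the force and the opening at its end, in the units of the state.
- bot.read_state(): the state, without advancing time (a new reading comes with each control period).
- bot.snapshot(name): name is "scene" or "top"; returns (picture, depth): 400x640x3 uint8, red, green, blue; 400x640 float32, m along the optical axis (not along the pixel's ray), 0 where there is no reading.
- bot.calibration(name): a dict with "camera_matrix" (3x3 intrinsics, pixels), "k1" (the pictures are not rectified: a ray, as slopes to the right and down, at radius r is drawn at 1 + k1 r^2 times it, then the intrinsics apply), "R" (3x3) and "t" (3): a world point X has camera coordinates R X + t. Camera axes: x right, y down, z forward; pixel columns grow to the right and rows downward; lengths in m; the calibration is good to about 2 mm. A picture is of the moment at which its call begins. calibration takes no time and is no camera call.
- bot.close_job(): hands the job in, once; it reports no verdict.
Trained networks look in the newest picture that a camera, given by its name, has taken for a name from the list of things; names that differ only in an ending like _2 or _b are one class to them, and where a whole thing is asked for, a point or a joint stands for the part that bears it (a point fixed in the world has none). Each returns a list of dicts, best first, with "p" (0 to 1); they miss things now and then, are a little off and sometimes report something else, mostly with a low value. They report only what shows in the picture. A call takes as long as a camera call.
- bot.recognise(camera, thing): "position" ([x, y, z] in m, in world coordinates, good to about 4 mm: the middle of the surface that is visible of it).
- bot.masks_of(camera, thing): "region" (400x640 bool, what is visible of it).
- bot.place_of(camera, thing): "position" ([x, y, z] in m, in world coordinates, good to about 4 mm: a listed point, or the origin of a listed thing).
The state is a dict: "time": time; "joint_pos": joint angles; "joint_velocities": joint speeds; "tau": joint torques, N m; "tool_pos": TCP position; "eef_rot": TCP orientation; "ft_force": force on the tool from outside, world axes, zero at the start; "wrist_torque": the same for the moment, N m; "width": finger opening in m.
Only numpy, scipy, OpenCV 4.12 (cv2) and the standard library are available. Lean on these libraries where they do the work, as an engineer would, in place of code of your own. Each camera call takes 0.05 s, during which the arm holds its last target.

## Working session

There is one attempt and no reset: what is moved stays moved. The work goes in short steps, Python scripts to look and compute and a tool call to move; the robot and the scene stay as the last step left them, time stands still between calls to the robot, and variables do not carry over. Pictures are saved under pics/ and viewed, and the job is handed in when it is done.

Besides the shell and the picture viewer there is one more tool, called by a JSON object that holds its "api" and its "payload", one argument or row to a line. play_rows: Moves the arm, as the interface text tells. Its arguments: {"type":"object","properties":{"moves":{"type":"array","items":{"type":"array","items":{"type":"number"}}},"newtons":{"type":"number"}},"required":["moves"]}

```bash
mkdir -p pics; ls; python3 - <<'E'
from workcell import bot
import cv2,numpy as np
print(bot.read_state())
for c in ("scene","top"):
    p,d=bot.snapshot(c); cv2.imwrite(f"pics/{c}0.png",p[:,:,::-1]); np.save(f"{c}0_d.npy",d)
    print(c,bot.calibration(c))
    for n in ["bottle_mid","bottle","carrier","pocket","lid_hinge","lid_front","keeper","lever_pin","lever_tip","loop_pin","loop_bar","tape_roll","beaker","timer","tube"]:
        r=bot.place_of(c,n)
        print(c,n,[(np.round(x["position"],3).tolist(),round(x["p"],2)) for x in r[:2]])
print(bot.read_state()["time"])
E
```

```text
pics
{'time': 0.0, 'joint_pos': array([-1.39168568e+00,  3.08991853e-01,  1.63520738e+00,  3.53972003e-06,
        1.19971332e+00, -6.96946332e-02]), 'joint_velocities': array([ 0.0015237 ,  0.00040147,  0.0003769 , -0.00036413,  0.00055454,
        0.00108732]), 'tau': array([-1.56522615e-04, -4.15252483e+01, -2.76666427e+01, -3.16060259e-04,
        1.02350092e-02, -1.90870189e-06]), 'tool_pos': array([ 0.15374276, -0.60499336,  0.25504529]), 'eef_rot': array([ 9.92271378e-01,  1.24081292e-01, -6.17807457e-05, -1.15830516e-03]), 'ft_force': array([ 0.08346674, -0.35905525, -0.77554154]), 'wrist_torque': array([ 0.01085208, -0.00176528,  0.01299441]), 'width': 0.08531465673756554}
scene {'camera_matrix': array([[487.71289523,   0.        , 319.42782861],
       [  0.        , 487.71289523, 205.89756005],
       [  0.        ,   0.        ,   1.        ]]), 'k1': 0.013447415475100755, 'R': array([[-0.69939454, -0.71462517,  0.01257592],
       [-0.35828305,  0.33531363, -0.8713197 ],
       [ 0.61845011, -0.61390198, -0.49055461]]), 't': array([0.42953185, 0.29238496, 1.20626832])}
s
[... 1459 characters left out ...]
8], 0.65), ([0.501, 0.272, -0.0], 0.58)]
top pocket [([0.502, 0.274, 0.017], 0.55), ([0.707, 0.299, -0.002], 0.29)]
top lid_hinge [([0.588, 0.278, 0.196], 0.7), ([0.552, 0.276, 0.099], 0.68)]
top lid_front []
top keeper [([0.588, 0.279, 0.195], 0.8), ([0.402, 0.266, 0.117], 0.66)]
top lever_pin [([0.44, 0.266, 0.079], 0.57), ([0.506, 0.276, 0.018], 0.54)]
top lever_tip []
top loop_pin [([0.43, 0.267, 0.083], 0.39), ([0.428, 0.438, -0.002], 0.38)]
top loop_bar [([0.399, 0.265, 0.122], 0.38), ([0.438, 0.269, 0.075], 0.35)]
top tape_roll [([0.43, 0.438, -0.003], 0.9)]
top beaker [([0.44, -0.335, 0.0], 0.69)]
top timer [([0.67, 0.394, -0.002], 0.85)]
top tube [([0.706, 0.297, -0.001], 0.48)]
1.6
```

View pics/scene0.png

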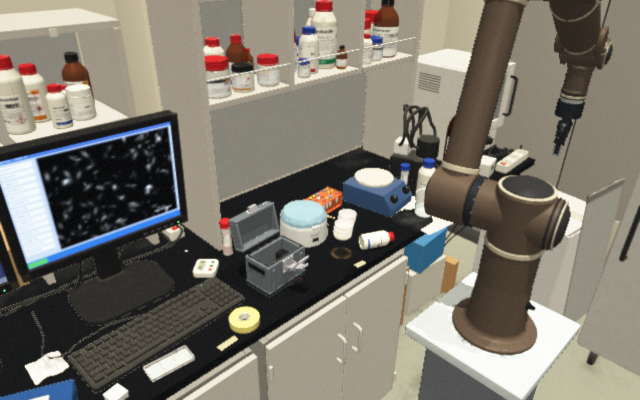

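View pics/top0.png

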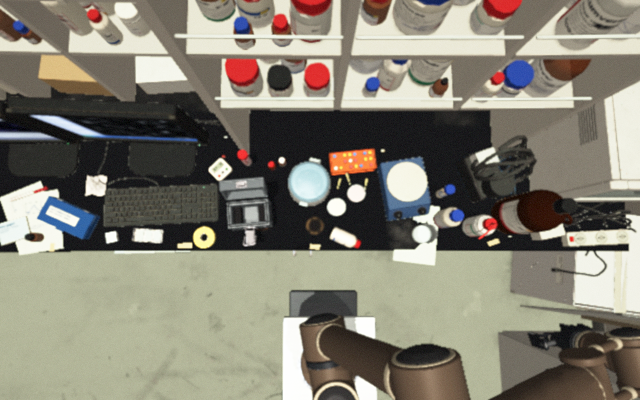

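```bash
cat > h.py <<'E'
import numpy as np, cv2
from workcell import bot
def cloud(c,d):
    k=bot.calibration(c); K=k["camera_matrix"]; dist=np.array([k["k1"],0,0,0,0.])
    v,u=np.mgrid[0:400,0:640]
    pts=cv2.undistortPoints(np.stack([u,v],-1).reshape(-1,1,2).astype(np.float64),K,dist).reshape(400,640,2)
    P=np.dstack([pts*d[...,None],d])
    W=(P-k["t"])@k["R"]
    W[d<=0]=np.nan
    return W
def proj(c,X):
    k=bot.calibration(c)
    rv=cv2.Rodrigues(k["R"])[0]
    return cv2.projectPoints(np.atleast_2d(X).astype(float),rv,k["t"],k["camera_matrix"],np.array([k["k1"],0,0,0,0.]))[0].reshape(-1,2)
E
python3 - <<'E'
from h import *
out=[]
for c in("scene","top"):
    im=cv2.imread(f"pics/{c}0.png")
    a=proj(c,[[.42,-.06,.02]])[0]; b=proj(c,[[.5,.28,.1]])[0]
    for p,s in((b,60),(a,40)):
        x,y=p.astype(int); out.append(cv2.resize(im[max(0,y-s):y+s,x-s:x+s],(380,380*min(1,1)),interpolation=cv2.INTER_CUBIC))
    W=cloud(c,np.load(f"{c}0_d.npy"))
    m=bot.masks_of(c,"bottle_mid")
    for r in m[:1]:
        P=W[r["region"]];P=P[~np.isnan(P[:,0])]
        P=P[(P[:,2]>.012)&(P[:,2]<.06)]
        mu=np.median(P,0);Q=P[np.linalg.norm(P-mu,axis=1)<.075]
        mu=Q.mean(0);ev,V=np.linalg.eigh(np.cov((Q-mu).T))
        ax=V[:,2]; t=(Q-mu)@ax
        print(c,r["p"],len(Q),mu.round(4),ax.round(3),t.min().round(4),t.max().round(4),"ztop",np.percentile(Q[:,2],98).round(4))
        np.save(f"bot_{c}.npy",Q)
    # carrier lines: top surfaces
g=np.vstack([np.hstack(out[:2]),np.hstack(out[2:])])
cv2.imwrite("pics/crops0.png",g)
E
```

```text
scene 0.72 429 [ 0.4182 -0.0424  0.0342] [-0.48  -0.877  0.022] -0.0427 0.0616 ztop 0.0481
top 0.65 346 [ 0.4228 -0.0524  0.0422] [-0.404 -0.913 -0.051] -0.0479 0.0552 ztop 0.0509
```

View pics/crops0.png

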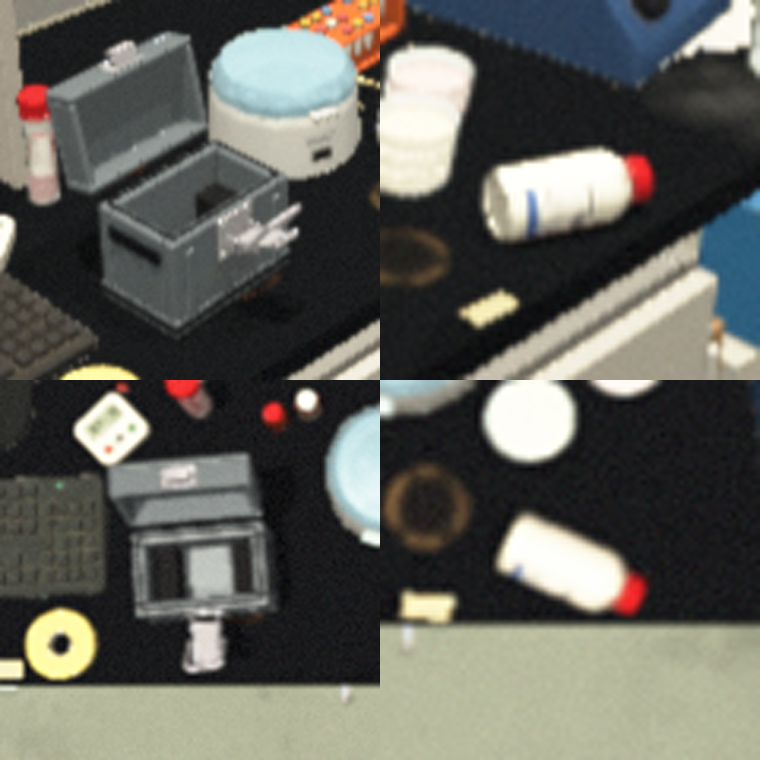

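```bash
python3 - <<'E'
from h import *
from scipy.optimize import least_squares
for cs in (["scene"],["top"],["scene","top"]):
    Q=np.vstack([np.load(f"bot_{c}.npy") for c in cs])
    def f(p,full=False):
        a=np.array([np.cos(p[2]),np.sin(p[2]),0]); c=np.array([p[0],p[1],.023+p[3]])
        t=(Q-c)@a
        d=np.linalg.norm(Q-c-np.outer(t,a),axis=1)-.023
        m=(np.abs(t)<.035)
        return t if full else d*m
    # slide centre
    p=np.array([.42,-.055,np.arctan2(-.91,-.4),0])
    for it in range(5):
        s=least_squares(f,p,loss="soft_l1",f_scale=.002)
        p=s.x; t=f(p,True); sh=(np.percentile(t,1)+np.percentile(t,99))/2
        p[0]+=sh*np.cos(p[2]);p[1]+=sh*np.sin(p[2])
    t=f(p,True)
    print(cs,p.round(4),np.degrees(p[2]).round(1),t.min(),t.max(),np.median(np.abs(f(p))))
# carrier rim
for c in("scene","top"):
    W=cloud(c,np.load(f"{c}0_d.npy"))
    m=(np.abs(W[...,2]-.1)<.006)&(W[...,0]>.43)&(W[...,0]<.57)&(W[...,1]>.19)&(W[...,1]<.37)
    P=W[m][:,:2].astype(np.float32)
    print(c,len(P),cv2.minAreaRect(P),P.min(0),P.max(0))
    m=(np.abs(W[...,2]-.018)<.008)&(W[...,0]>.47)&(W[...,0]<.54)&(W[...,1]>.23)&(W[...,1]<.32)
    P=W[m][:,:2].astype(np.float32)
    if len(P)>5:print("floor",c,len(P),cv2.minAreaRect(P),np.median(W[m][:,2]))
    m=(np.abs(W[...,2]-.063)<.008)&(W[...,0]>.46)&(W[...,0]<.545)&(W[...,1]>.2)&(W[...,1]<.35)
    P=W[m][:,:2].astype(np.float32)
    if len(P)>5:print("foam",c,len(P),cv2.minAreaRect(P),np.median(W[m][:,2]))
E
```

```text
['scene'] [ 4.2600e-01 -5.6100e-02 -1.9837e+00  8.0000e-04] -113.7 -0.05072424523731659 0.05257519006256299 0.0006625193334125964
['top'] [ 4.258e-01 -5.750e-02 -2.001e+00  1.800e-03] -114.6 -0.05102852791426961 0.05160951136278126 0.001388504080891518
['scene', 'top'] [ 0.1447 -0.0128  1.4249  0.0382] 81.6 -0.05323237903699062 0.0518946856203636 0.24537125979170413
scene 603 ((0.5158971548080444, 0.27780839800834656), (0.11983579397201538, 0.13907352089881897), 5.6304779052734375) [0.4509198  0.20322213] [0.5688672  0.35147148]
foam scene 297 ((0.5012592673301697, 0.2766004502773285), (0.08204810321331024, 0.1455252766609192), 0.9968428015708923) 0.06388498655826846
top 517 ((0.5154420733451843, 0.2757800221443176), (0.11828954517841339, 0.13925421237945557), 4.823746681213379) [0.45456365 0.20234416] [0.5689881 0.3476239]
floor top 232 ((0.5073263645172119, 0.2802455723285675), (0.05448618158698082, 0.053027231246232986), 1.6453044414520264) 0.019225266983873633
foam top 289 ((0.49789977073669434, 0.2685371935367584), (0.07663626968860626, 0.12653115391731262), 5.387447357177734) 0.0644755328569648
```

```bash
cat >> h.py <<'E'
from scipy.spatial.transform import Rotation as Ro
def go(R1,p1,n=None):
    "print rows from the present pose to R1,p1"
    s=bot.read_state(); R0=Ro.from_quat(s["eef_rot"]); rv=(R1*R0.inv()).as_rotvec(degrees=True); dp=np.array(p1)-s["tool_pos"]
    print("dp",dp.round(4),"rv",rv.round(2),"|dp|",np.linalg.norm(dp).round(3),"ang",np.linalg.norm(rv).round(1))
    if n: print("per row /",n,(dp/n).round(4),(rv/n).round(2))
def frame(z,y):
    z=np.array(z,float);z/=np.linalg.norm(z); y=np.array(y,float);y-=z*(y@z);y/=np.linalg.norm(y)
    return Ro.from_matrix(np.array([np.cross(y,z),y,z]).T)
def bvec(a): a=np.radians(a); return np.array([np.cos(a),np.sin(a),0])
A=np.radians(40)
B=bvec(-114.3)
ZG=-np.cos(A)*B-np.sin(A)*np.array([0,0,1]); RG=frame(ZG,bvec(-24.3))
C=bvec(5.); ZP=-np.cos(A)*np.array([0,0,1])+np.sin(A)*C; RP=frame(ZP,bvec(95.))
E
python3 - <<'E'
from h import *
tcp=np.array([.4127,-.0831,.026])-.006*ZG
print("grasp tcp",tcp)
go(RG,tcp-.14*ZG+[-.02,0,.12],10)
E
```

```text
grasp tcp [ 0.41080857 -0.08728905  0.02985673]
dp [ 0.1928  0.4207 -0.0164] rv [ 33.17 -39.56  48.05] |dp| 0.463 ang 70.5
per row / 10 [ 0.0193  0.0421 -0.0016] [ 3.32 -3.96  4.8 ]
```

{"api": "play_rows", "payload": {
  "moves": [
    [100,0,0.02,0.03,3.32,-3.96,4.8],
    [100,0.01,0.04,0.03,3.32,-3.96,4.8],
    [100,0.02,0.045,0.01,3.32,-3.96,4.8],
    [100,0.02,0.045,0,3.32,-3.96,4.8]
  ]
}}

```text
time: 2.2
tool_pos: [0.2043, -0.4555, 0.3281]
eef_rot: [0.941, 0.286, 0.151, -0.096]
ft_force: [0.5, 0.2, -0.6]
width: 0.0858
```

```bash
python3 - <<'E'
from h import *
s=bot.read_state(); print({k:np.round(v,4) for k,v in s.items()})
tcp=np.array([.4127,-.0831,.026])-.006*ZG
go(RG,tcp-.14*ZG+[-.02,0,.12],6)
E
```

```text
{'time': np.float64(2.2), 'joint_pos': array([-1.3981,  0.1188,  1.7534,  0.2761,  1.5059, -0.4685]), 'joint_velocities': array([ 0.1533, -0.2858,  0.4949,  0.4956,  0.3481, -0.6092]), 'tau': array([ -1.0117, -32.6585, -29.2186,   0.6964,   0.7667,   0.4019]), 'tool_pos': array([ 0.2043, -0.4555,  0.3281]), 'eef_rot': array([ 0.9414,  0.2861,  0.1511, -0.0956]), 'ft_force': array([ 0.4595,  0.2113, -0.6445]), 'wrist_torque': array([-0.164 ,  0.0581,  0.0416]), 'width': np.float64(0.0858)}
dp [ 0.1424  0.2704 -0.0882] rv [ 19.97 -23.52  28.79] |dp| 0.318 ang 42.2
per row / 6 [ 0.0237  0.0451 -0.0147] [ 3.33 -3.92  4.8 ]
```

{"api": "play_rows", "payload": {
  "moves": [
    [100,0.024,0.045,-0.01,3.33,-3.92,4.8],
    [100,0.024,0.045,-0.015,3.33,-3.92,4.8],
    [100,0.024,0.045,-0.015,3.33,-3.92,4.8],
    [100,0.024,0.045,-0.015,3.33,-3.92,4.8],
    [100,0.024,0.045,-0.015,3.33,-3.92,4.8],
    [100,0.024,0.045,-0.015,3.33,-3.92,4.8],
    [100,0,0,0,0,0,0]
  ]
}}

```text
time: 3.08
tool_pos: [0.3474, -0.1825, 0.2396]
eef_rot: [0.761, 0.491, 0.353, -0.234]
ft_force: [-0.6, -0.0, 0.0]
width: 0.085
```

```bash
python3 - <<'E'
from h import *
s=bot.read_state(); print({k:np.round(v,4) for k,v in s.items()})
tcp=np.array([.4127,-.0831,.026])-.006*ZG
go(RG,tcp-.12*ZG,3)
p,d=bot.snapshot("scene"); cv2.imwrite("pics/s1.png",p[:,:,::-1])
p,d=bot.snapshot("top"); cv2.imwrite("pics/t1.png",p[:,:,::-1])
E
```

```text
{'time': np.float64(3.075), 'joint_pos': array([-1.0787,  0.1671,  2.0918,  0.6489,  1.5299, -0.9059]), 'joint_velocities': array([-0.0404, -0.0237, -0.063 , -0.021 , -0.0043,  0.0208]), 'tau': array([  0.7133, -27.5374, -19.7769,   2.0436,   2.4786,  -0.1053]), 'tool_pos': array([ 0.3474, -0.1825,  0.2396]), 'eef_rot': array([ 0.761 ,  0.4912,  0.3534, -0.2338]), 'ft_force': array([-0.6186, -0.0325,  0.0139]), 'wrist_torque': array([-0.3004,  0.1681,  0.0029]), 'width': np.float64(0.085)}
dp [ 0.0255  0.0115 -0.1326] rv [-0.33 -0.39 -0.21] |dp| 0.136 ang 0.6
per row / 3 [ 0.0085  0.0038 -0.0442] [-0.11 -0.13 -0.07]
```

View pics/s1.png

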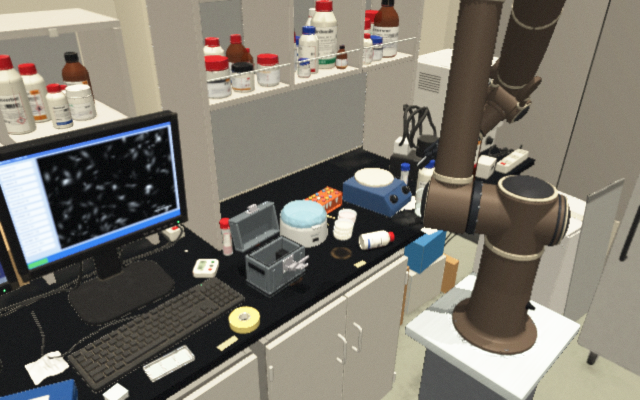

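View pics/t1.png

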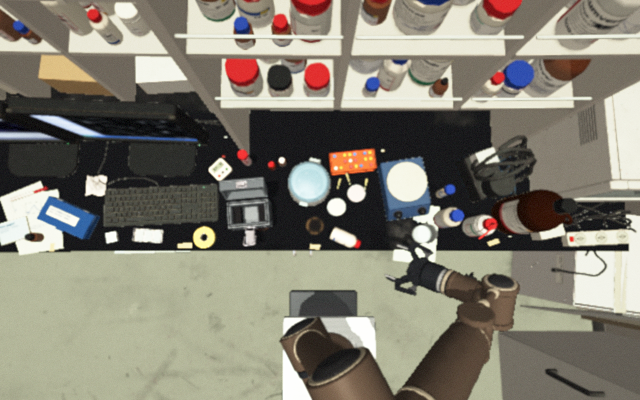

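{"api": "play_rows", "payload": {
  "moves": [
    [100,0.009,0.004,-0.044,0,0,0],
    [100,0.009,0.004,-0.044,0,0,0],
    [100,0.008,0.004,-0.044,-0.3,-0.4,-0.2],
    [100,0,0,0,0,0,0]
  ]
}}

```text
time: 3.68
tool_pos: [0.373, -0.1735, 0.1081]
eef_rot: [0.762, 0.49, 0.355, -0.228]
ft_force: [-0.4, 0.7, 0.5]
width: 0.0856
```

```bash
cat > kin.py <<'E'
import numpy as np
from scipy.spatial.transform import Rotation as Ro
from scipy.optimize import least_squares
def fk(q,p):
    ox,oy,h,L1,e,L2,L3=p
    R=Ro.from_euler('z',q[0]); x=R.apply([ox,oy,h])
    R=R*Ro.from_euler('y',q[1]); x=x+R.apply([0,0,L1])
    R=R*Ro.from_euler('y',q[2]); x=x+R.apply([e,0,L2])
    R=R*Ro.from_euler('z',q[3])*Ro.from_euler('y',q[4]); x=x+R.apply([0,0,L3])
    return R*Ro.from_euler('z',q[5]),x
D=[([-1.39168568e+00,3.08991853e-01,1.63520738e+00,0,1.19971332e+00,-6.96946332e-02],[.15374,-.60499,.25505],[9.92271378e-01,1.24081292e-01,-6.17807457e-05,-1.15830516e-03]),
([-1.3981,.1188,1.7534,.2761,1.5059,-.4685],[.2043,-.4555,.3281],[.9414,.2861,.1511,-.0956]),
([-1.0787,.1671,2.0918,.6489,1.5299,-.9059],[.3474,-.1825,.2396],[.761,.4912,.3534,-.2338])]
E
python3 - <<'E'
from h import *
from kin import *
s=bot.read_state(); print({k:np.round(v,4).tolist() for k,v in s.items() if k in("time","joint_pos","tool_pos","eef_rot","ft_force")})
D.append((s["joint_pos"],s["tool_pos"],s["eef_rot"]))
rots=[(fk(q,np.zeros(7))[0].inv()*Ro.from_quat(r)).as_rotvec() for q,x,r in D]; print(np.round(rots,3))
f=lambda p:np.concatenate([fk(q,p)[1]-x for q,x,_ in D]+[0.01*(p-np.array([0,0.0,.3,.4,0,.4,.2]))*.1])
s1=least_squares(f,[0,0,.3,.4,0,.4,.2]); print(s1.x.round(4),np.abs(s1.fun[:12]).max())
tcp=np.array([.4127,-.0831,.026])-.006*ZG
go(RG,tcp,3)
p,d=bot.snapshot("top"); cv2.imwrite("pics/t2.png",cv2.resize(p[180:300,280:460,::-1],None,fx=4,fy=4,interpolation=cv2.INTER_CUBIC))
E
```

```text
{'time': 3.675, 'joint_pos': [-1.0247, 0.4321, 2.112, 0.7233, 1.2765, -1.0632], 'tool_pos': [0.373, -0.1735, 0.1081], 'eef_rot': [0.7625, 0.4902, 0.3553, -0.2282], 'ft_force': [-0.3516, 0.6609, 0.5015]}
[[-0.     0.     1.571]
 [-0.    -0.     1.571]
 [-0.     0.     1.571]
 [-0.     0.     1.571]]
[-1.000e-04  4.350e-02  3.144e-01  4.820e-01  3.670e-02  5.266e-01
  2.923e-01] 3.473346901183838e-05
dp [ 0.0378  0.0862 -0.0782] rv [ 0.05 -0.    0.23] |dp| 0.122 ang 0.2
per row / 3 [ 0.0126  0.0287 -0.0261] [ 0.02 -0.    0.08]
```

View pics/t2.png

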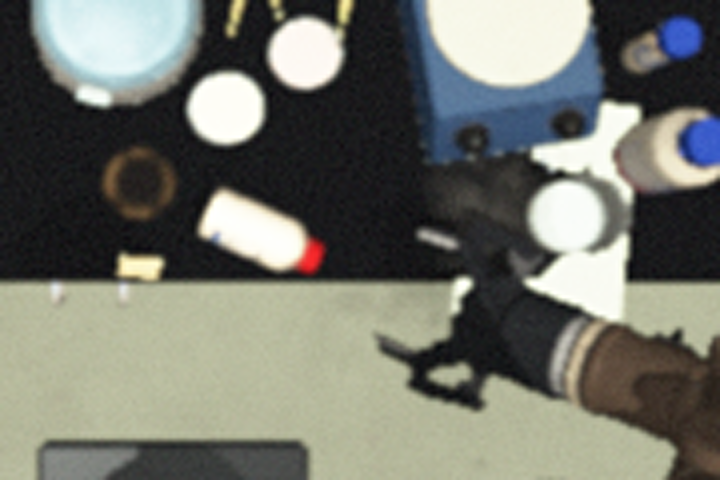

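{"api": "play_rows", "payload": {
  "moves": [
    [100,0.013,0.029,-0.026,0,0,0],
    [100,0.013,0.029,-0.026,0,0,0.2],
    [100,0.012,0.028,-0.026,0,0,0],
    [100,0,0,0,0,0,0],
    [100,0,0,0,0,0,0]
  ],
  "newtons": 50
}}

```text
time: 4.35
tool_pos: [0.4134, -0.09, 0.033]
eef_rot: [0.761, 0.493, 0.356, -0.225]
ft_force: [-0.4, 0.4, 0.1]
width: 0.0855
```

```bash
python3 - <<'E'
from h import *
s=bot.read_state(); print({k:np.round(v,4).tolist() for k,v in s.items() if k in("time","joint_pos","tool_pos","eef_rot","ft_force")})
tcp=np.array([.4127,-.0831,.026])-.006*ZG
go(RG,tcp)
for c in("top","scene"):
    p,d=bot.snapshot(c); x,y=proj(c,[[.42,-.06,.03]])[0].astype(int); cv2.imwrite(f"pics/{c}3.png",cv2.resize(p[y-50:y+50,x-60:x+60,::-1],None,fx=5,fy=5,interpolation=cv2.INTER_CUBIC))
E
```

```text
{'time': 4.35, 'joint_pos': [-0.8414, 0.568, 2.1719, 0.9211, 1.075, -1.1623], 'tool_pos': [0.4134, -0.09, 0.033], 'eef_rot': [0.7613, 0.4934, 0.3557, -0.2247], 'ft_force': [-0.4169, 0.4176, 0.0662]}
dp [-0.0026  0.0027 -0.0031] rv [0.43 0.37 0.04] |dp| 0.005 ang 0.6
```

View pics/top3.png

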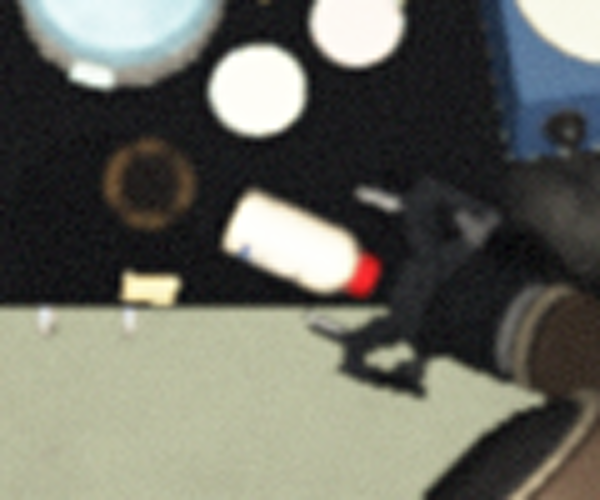

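View pics/scene3.png

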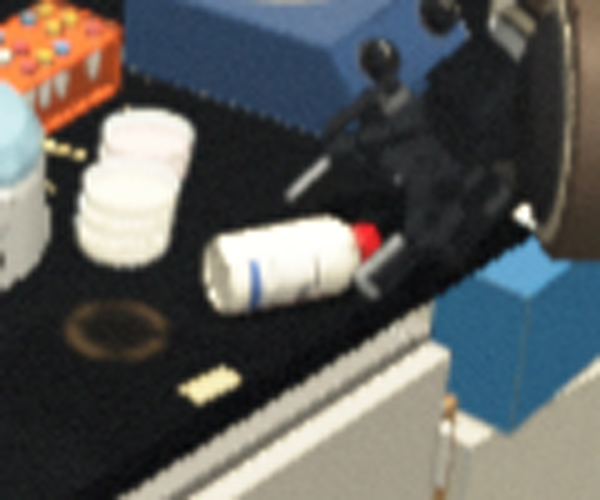

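{"api": "play_rows", "payload": {
  "moves": [
    [100,0.001,0.012,-0.005,0.4,0.4,0],
    [100,0,0,0,0,0,0],
    [60,0,0,0,0,0,0],
    [45,0,0,0,0,0,0],
    [30,0,0,0,0,0,0],
    [30,0,0,0,0,0,0],
    [30,0,0,0,0,0,0]
  ],
  "newtons": 50
}}

```text
time: 5.32
tool_pos: [0.4131, -0.076, 0.0264]
eef_rot: [0.762, 0.491, 0.354, -0.231]
ft_force: [0.1, -1.0, 2.4]
width: 0.0453
```

```bash
python3 - <<'E'
from h import *
s=bot.read_state(); print({k:np.round(v,4).tolist() for k,v in s.items() if k in("time","joint_pos","tool_pos","eef_rot","ft_force","width")})
tcp=np.array([.4127,-.0831,.026])-.006*ZG
go(RG,tcp)
g=[]
for c in("top","scene"):
    p,d=bot.snapshot(c); x,y=proj(c,[[.42,-.06,.03]])[0].astype(int); g.append(cv2.resize(p[y-40:y+40,x-40:x+40,::-1],None,fx=5,fy=5,interpolation=cv2.INTER_CUBIC))
cv2.imwrite(f"pics/g4.png",np.hstack(g))
E
```

```text
{'time': 5.325, 'joint_pos': [-0.8193, 0.5815, 2.1829, 0.9425, 1.0616, -1.1659], 'tool_pos': [0.4131, -0.076, 0.0264], 'eef_rot': [0.7618, 0.4907, 0.3543, -0.2311], 'ft_force': [0.0834, -1.0239, 2.3855], 'width': 0.0453}
dp [-0.0023 -0.0113  0.0034] rv [-0.14 -0.21  0.01] |dp| 0.012 ang 0.3
```

View pics/g4.png

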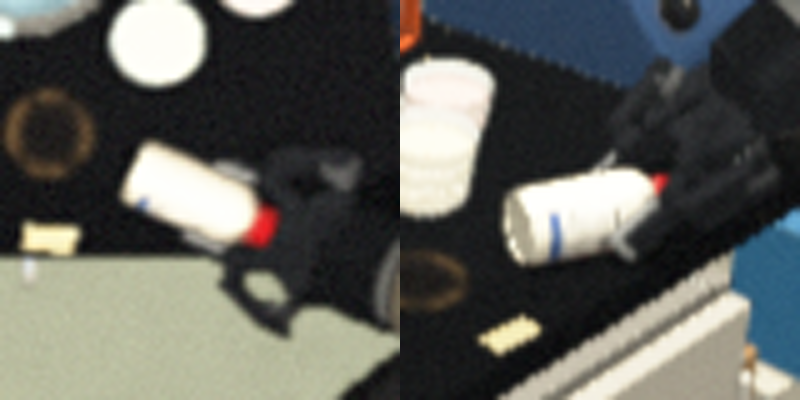

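```bash
cat >> kin.py <<'E'
P=[-1.000e-04,4.350e-02,3.144e-01,4.820e-01,3.670e-02,5.266e-01,2.923e-01]
LO=np.array([-3.06,-.79,.05,-1.19,.05,-2.94]);HI=np.array([3.06,1.96,2.63,4.34,2.64,2.94])
RC=Ro.from_euler('z',np.pi/2)
def ik(R,x,q0):
    def f(q):
        r,t=fk(q,P); return np.concatenate([(t-x)*5,(R.inv()*r*RC).as_rotvec()])
    s=least_squares(f,np.clip(q0,LO+1e-3,HI-1e-3),bounds=(LO,HI)); return s.x,np.linalg.norm(s.fun)
def path(R0,x0,R1,x1,n,q):
    rv=(R1*R0.inv()).as_rotvec()
    for i in range(1,n+1):
        t=i/n; qn,e=ik(Ro.from_rotvec(rv*t)*R0,x0+(np.array(x1)-x0)*t,q)
        print(i,qn.round(2),"err",round(e,4),"max dq",np.abs(qn-q).max().round(2)); q=qn
    return q
E
python3 - <<'E'
from h import *
from kin import *
s=bot.read_state(); R0=Ro.from_quat(s["eef_rot"]);x0=s["tool_pos"];q=s["joint_pos"]
b=R0.inv().apply(np.array([.424,-.058,.023])-x0); bz=R0.inv().apply(B)
print("bottle mid in tool",b.round(4),"axis",bz.round(3))
# centre laterally
b[1]=0; bz[1]=0; bz/=np.linalg.norm(bz)
base=b-.0525*bz
np.save("btool.npy",np.array([b,bz,base]))
# placement rotation: bottle axis vertical, jaw along carrier y
ang=np.degrees(np.arccos(-bz[2])); print("tilt",ang)
a=np.radians(ang); ZP2=-np.cos(a)*np.array([0,0,1])+np.sin(a)*bvec(5.); RP2=frame(ZP2,bvec(95.)); print("axis check",RP2.apply(bz).round(3))
tgt=np.array([.502+.0,.2755,.018]); x1=tgt-RP2.apply(base); print("place tcp",x1.round(4), RP2.as_quat().round(4))
np.save("RP2.npy",RP2.as_quat())
rv=(RP2*R0.inv()).as_rotvec(degrees=True); print("rv",rv,np.linalg.norm(rv))
up=x0+[0,0,.12]; print("lift"); q=path(R0,x0,R0,up,2,q)
print("mid"); q=path(R0,up,RP2,x1+[0,0,.15],14,q)
print("down");q=path(RP2,x1+[0,0,.15],RP2,x1,3,q)
E
```

```text
bottle mid in tool [0.0108 0.0025 0.0182] axis [-0.642  0.    -0.766]
tilt 39.96006345784947
axis check [-0.  0.  1.]
place tcp [0.4986 0.2752 0.0914] [-0.041   0.9389  0.0149  0.3414]
rv [-85.22662767 -60.72035085  90.42063779] 138.29833986989112
lift
1 [-0.82  0.43  2.2   0.89  1.14 -1.05] err 0.0 max dq 0.15
2 [-0.82  0.29  2.21  0.85  1.23 -0.94] err 0.0 max dq 0.14
mid
1 [-0.73  0.22  2.23  0.83  1.17 -1.  ] err 0.0 max dq 0.08
2 [-0.64  0.16  2.25  0.82  1.11 -1.06] err 0.0 max dq 0.09
3 [-0.55  0.09  2.27  0.8   1.05 -1.1 ] err 0.0 max dq 0.1
4 [-0.45  0.04  2.28  0.77  0.97 -1.14] err 0.0 max dq 0.1
5 [-0.34 -0.02  2.29  0.72  0.89 -1.16] err 0.0 max dq 0.11
6 [-0.23 -0.06  2.29  0.66  0.81 -1.16] err 0.0 max dq 0.11
7 [-0.11 -0.09  2.29  0.58  0.73 -1.14] err 0.0 max dq 0.11
8 [ 0.   -0.1   2.28  0.47  0.65 -1.11] err 0.0 max dq 0.12
9 [ 0.12 -0.11  2.27  0.32  0.57 -1.04] err 0.0 max dq 0.15
10 [ 0.23 -0.11  2.26  0.14  0.51 -0.94] err 0.0 max dq 0.18
11 [ 0.33 -0.1   2.25 -0.08  0.47 -0.82] err 0.0 max dq 0.22
12 [ 0.43 -0.08  2.23 -0.32  0.45 -0.68] err 0.0 max dq 0.24
13 [ 0.51 -0.05  2.21 -0.56  0.44 -0.55] err 0.0 max dq 0.24
14 [ 0.59 -0.02  2.2  -0.79  0.45 -0.44] err 0.0 max dq 0.23
down
1 [ 0.59  0.07  2.23 -1.01  0.37 -0.2 ] err 0.0 max dq 0.25
2 [ 0.58  0.18  2.23 -1.19  0.32 -0.  ] err 0.0301 max dq 0.19
3 [ 0.57  0.28  2.21 -1.19  0.29  0.01] err 0.1006 max dq 0.1
```

```bash
python3 - <<'E'
from h import *
from kin import *
s=bot.read_state(); R0=Ro.from_quat(s["eef_rot"]);x0=s["tool_pos"];q0=s["joint_pos"]
b,bz,base=np.load("btool.npy"); a=np.arccos(-bz[2])
up=x0+[0,0,.1]; qu,_=ik(R0,up,q0)
for psi in (-114,-90,-60,-45,-30,-15,0,15):
    R1=frame(-np.cos(a)*np.array([0,0,1])+np.sin(a)*bvec(psi),bvec(psi+90)); x1=np.array([.43,-.06,.0])-R1.apply(base)
    q=qu; rv=(R1*R0.inv()).as_rotvec()
    for i in range(1,15):
        q,e=ik(Ro.from_rotvec(rv*i/14)*R0,up+(x1+[0,0,.02]-up)*i/14,q)
    q,e2=ik(R1,x1,q)
    print(psi,np.degrees(np.linalg.norm(rv)).round(1),q.round(2),round(e,3),round(e2,4),x1.round(3))
    # then vertical tool regrasp
    for y in (95,-85):
        Rv=frame([0,0,-1],bvec(y)); qq,e3=ik(Rv,[.43,-.06,.1],q); print("   vert",y,qq.round(2),round(e3,4))
for y in (95,-85):
  for qs in ([.4,.3,2,0,1,-1.2],[.4,.3,2,0,1,1.9]):
    Rv=frame([0,0,-1],bvec(y)); print("place",y,*ik(Rv,np.array([.502,.2755,.1]),qs))
E
```

```text
-114 90.0 [ 0.14  0.49  2.   -0.64  1.15  0.97] 0.0 0.0 [ 0.431 -0.057  0.073]
   vert 95 [-0.24  0.17  2.18 -0.    0.79 -1.9 ] 0.0
   vert -85 [-0.24  0.17  2.18 -0.    0.79  1.24] 0.0
-90 92.6 [ 0.2   0.4   2.16 -0.87  0.96  0.86] 0.0 0.0 [ 0.43  -0.057  0.073]
   vert 95 [-0.24  0.17  2.18  0.    0.79 -1.9 ] 0.0
   vert -85 [-0.24  0.17  2.18 -0.    0.79  1.24] 0.0
-60 102.1 [ 0.18  0.27  2.35 -1.19  0.69  0.68] 0.016 0.046 [ 0.428 -0.057  0.073]
   vert 95 [-0.24  0.17  2.18 -0.    0.79 -1.9 ] 0.0
   vert -85 [-0.24  0.17  2.18 -0.    0.79  1.24] 0.0
-45 109.0 [ 0.08  0.16  2.41 -1.19  0.51  0.37] 0.101 0.1347 [ 0.428 -0.058  0.073]
   vert 95 [-0.24  0.17  2.18  0.    0.79 -1.9 ] 0.0
   vert -85 [-0.24  0.17  2.18  0.    0.79  1.24] 0.0
-30 116.9 [-0.09  0.07  2.48 -1.19  0.24 -0.01] 0.131 0.169 [ 0.427 -0.058  0.073]
   vert 95 [-0.24  0.17  2.18  0.    0.79 -1.9 ] 0.0
   vert -85 [-0.24  0.17  2.18  0.    0.79  1.24] 0.0
-15 125.7 [-0.28  0.04  2.53  1.36  0.05 -2.94] 0.116 0.1559 [ 0.427 -0.059  0.073]
   vert 95 [-0.24  0.17  2.18 -0.    0.79 -1.9 ] 0.0
   vert -85 [-0.24  0
[... 190 characters left out ...]
7  2.18 -0.    0.79  1.24] 0.0
15 144.9 [-0.38  0.05  2.47  0.87  0.3  -2.94] 0.217 0.2474 [ 0.427 -0.061  0.073]
   vert 95 [-0.24  0.17  2.18  0.    0.79 -1.9 ] 0.0
   vert -85 [ 0.2   0.19  2.43 -1.19  0.49 -2.94] 0.8751
place 95 [ 4.25886477e-01  4.04853108e-01  1.86021033e+00  3.69328935e-12
  8.76529215e-01 -1.23217631e+00] 2.0740437259551815e-10
place 95 [0.39950291 0.31335588 2.26885048 2.08130148 0.05       2.94      ] 0.6162711584254043
place -85 [4.25886477e-01 4.04853106e-01 1.86021033e+00 1.50638083e-10
 8.76529210e-01 1.90941634e+00] 3.97689754020615e-09
place -85 [4.25886477e-01 4.04853108e-01 1.86021033e+00 2.12920325e-11
 8.76529215e-01 1.90941634e+00] 1.8702730431302473e-10
```

{"api": "play_rows", "payload": {
  "moves": [
    [30,0,0,0.03,0,0,0],
    [30,0,0,0.035,0,0,0],
    [30,0,0,0.035,0,0,0],
    [30,0.002,0.002,-0.002,-9.1,4.1,0],
    [30,0.002,0.002,-0.003,-9.1,4.1,0],
    [30,0.002,0.002,-0.003,-9.1,4.1,0],
    [30,0.002,0.002,-0.003,-9.1,4.1,0],
    [30,0.002,0.002,-0.003,-9.1,4.1,0],
    [30,0.002,0.002,-0.003,-9.1,4.1,0],
    [30,0.002,0.002,-0.003,-9.1,4.1,0],
    [30,0.002,0.002,-0.003,-9.1,4.1,0],
    [30,0.002,0.002,-0.003,-9.2,4.2,0]
  ],
  "newtons": 70
}}

```text
time: 6.92
tool_pos: [0.4306, -0.0572, 0.1003]
eef_rot: [0.791, 0.509, -0.285, 0.183]
ft_force: [-0.3, -0.4, -2.0]
width: 0.0445
```

{"api": "play_rows", "payload": {
  "moves": [
    [30,0,0,0,0,0,0]
  ]
}}

```text
time: 7.05
tool_pos: [0.4295, -0.0561, 0.0975]
eef_rot: [0.791, 0.511, -0.285, 0.18]
ft_force: [0.7, -1.0, -1.4]
width: 0.0449
```

```bash
python3 - <<'E'
from h import *
s=bot.read_state(); print({k:np.round(v,4).tolist() for k,v in s.items() if k in("time","joint_pos","tool_pos","eef_rot","ft_force","width")})
b,bz,base=np.load("btool.npy"); R=Ro.from_quat(s["eef_rot"])
print("bz",R.apply(bz).round(3),"base",(s["tool_pos"]+R.apply(base)).round(4))
g=[]
for c in("top","scene"):
    p,d=bot.snapshot(c); x,y=proj(c,[[.43,-.06,.1]])[0].astype(int); g.append(cv2.resize(p[y-50:y+50,x-50:x+50,::-1],None,fx=4,fy=4,interpolation=cv2.INTER_CUBIC))
    W=cloud(c,d);np.save(f"{c}5_d.npy",d)
    for r in bot.masks_of(c,"bottle_mid")[:1]:
        Q=W[r["region"]];Q=Q[~np.isnan(Q[:,0])]; print(c,r["p"],len(Q),np.percentile(Q,[2,50,98],axis=0).round(3).tolist())
    for n in("bottle","bottle_mid"):
        print(c,n,[(np.round(x["position"],3).tolist(),round(x["p"],2)) for x in bot.place_of(c,n)[:2]])
cv2.imwrite(f"pics/g5.png",np.hstack(g))
E
```

```text
{'time': 7.05, 'joint_pos': [0.1342, 0.444, 1.9978, -0.6145, 1.1911, 0.9355], 'tool_pos': [0.4295, -0.0561, 0.0975], 'eef_rot': [0.7905, 0.5111, -0.2854, 0.1801], 'ft_force': [0.7012, -1.0324, -1.3758], 'width': 0.0449}
bz [ 0.003 -0.011  1.   ] base [ 0.4279 -0.0584  0.0241]
top 0.48 141 [[0.408, -0.077, 0.098], [0.427, -0.055, 0.115], [0.447, -0.036, 0.136]]
top bottle [([0.428, -0.055, 0.023], 0.54)]
top bottle_mid [([0.426, -0.061, 0.079], 0.52)]
scene 0.56 314 [[0.407, -0.073, 0.032], [0.42, -0.045, 0.067], [0.444, -0.036, 0.134]]
scene bottle [([0.429, -0.063, 0.026], 0.79)]
scene bottle_mid [([0.428, -0.06, 0.074], 0.88), ([0.444, 0.269, 0.076], 0.24)]
```

View pics/g5.png

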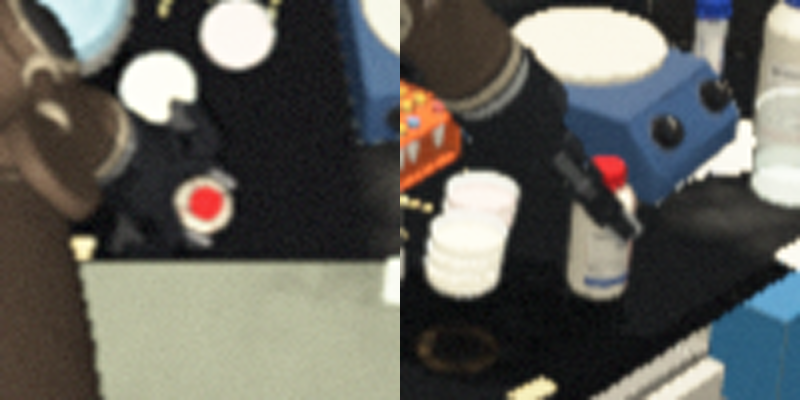

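{"api": "play_rows", "payload": {
  "moves": [
    [30,0,0,-0.01,0,0,0],
    [30,0,0,-0.008,0,0,0],
    [30,0,0,-0.004,0,0,0],
    [30,0,0,0,0,0,0]
  ]
}}

```text
time: 7.95
tool_pos: [0.4299, -0.0578, 0.0776]
eef_rot: [0.792, 0.509, -0.284, 0.181]
ft_force: [-0.5, -0.3, -1.6]
width: 0.0442
```

{"api": "play_rows", "payload": {
  "moves": [
    [30,0,0,-0.003,0,0,0],
    [30,0,0,-0.001,0,0,0],
    [30,0,0,0,0,0,0]
  ]
}}

```text
time: 8.32
tool_pos: [0.4304, -0.0578, 0.0742]
eef_rot: [0.792, 0.509, -0.284, 0.181]
ft_force: [-0.2, 0.4, -0.3]
width: 0.0449
```

{"api": "play_rows", "payload": {
  "moves": [
    [30,0,0,-0.0015,0,0,0],
    [30,0,0,0,0,0,0]
  ]
}}

```text
time: 8.57
tool_pos: [0.4306, -0.0578, 0.0729]
eef_rot: [0.792, 0.509, -0.284, 0.181]
ft_force: [0.3, 0.8, -0.2]
width: 0.0446
```

{"api": "play_rows", "payload": {
  "moves": [
    [30,0,0,-0.0015,0,0,0],
    [30,0,0,0,0,0,0]
  ]
}}

```text
time: 8.82
tool_pos: [0.4307, -0.0577, 0.0728]
eef_rot: [0.792, 0.508, -0.284, 0.182]
ft_force: [-1.4, 4.1, 7.1]
width: 0.0446
```

{"api": "play_rows", "payload": {
  "moves": [
    [30,0,0,0.001,0,0,0],
    [58,0,0,0,0,0,0],
    [70,0,0,0,0,0,0],
    [100,0,0,0,0,0,0],
    [100,0.004,0.009,0.012,0,0,0],
    [100,0.008,0.018,0.023,0,0,0],
    [100,0.01,0.024,0.031,0,0,0],
    [100,0.01,0.024,0.031,0,0,0],
    [100,0,0,0,0,0,0]
  ]
}}

```text
time: 9.95
tool_pos: [0.4657, 0.0194, 0.1723]
eef_rot: [0.793, 0.51, -0.28, 0.183]
ft_force: [-0.0, 0.7, -0.7]
width: 0.0854
```

```bash
python3 - <<'E'
from h import *
from kin import *
s=bot.read_state(); print({k:np.round(v,4).tolist() for k,v in s.items() if k in("time","joint_pos","tool_pos","eef_rot","ft_force","width")})
g=[]
for c in("top","scene"):
    p,d=bot.snapshot(c); x,y=proj(c,[[.43,-.06,.1]])[0].astype(int); g.append(cv2.resize(p[y-50:y+50,x-50:x+50,::-1],None,fx=4,fy=4,interpolation=cv2.INTER_CUBIC))
    W=cloud(c,d);
    m=(W[...,2]>.02)&(W[...,2]<.12)&(np.hypot(W[...,0]-.43,W[...,1]+.06)<.035); Q=W[m]; print(c,len(Q),Q.min(0),Q.max(0))
    # cylinder fit (vertical, r 23) on body z<.09
    from scipy.optimize import least_squares
    T=Q[Q[:,2]<.085]
    if len(T)>20: print("fit",least_squares(lambda p:np.hypot(T[:,0]-p[0],T[:,1]-p[1])-.023,[.43,-.06],loss="soft_l1",f_scale=.002).x.round(4))
    cap=Q[Q[:,2]>.095]; print("cap",len(cap),cap.mean(0).round(4))
    for n in("bottle","bottle_mid"):
        print(c,n,[(np.round(x["position"],3).tolist(),round(x["p"],2)) for x in bot.place_of(c,n)[:2]])
cv2.imwrite(f"pics/g6.png",np.hstack(g))
R0=Ro.from_quat(s["eef_rot"]);q=s["joint_pos"];x0=s["tool_pos"]
Rv=frame([0,0,-1],bvec(-85)); go(Rv,[.4295,-.058,.17],8); q=path(R0,x0,Rv,[.4295,-.058,.17],8,q)
q=path(Rv,[.4295,-.058,.17],Rv,[.4295,-.058,.08],2,q)
q=path(Rv,np.array([.4295,-.058,.22]),Rv,[.502,.2755,.22],7,q)
E
```

```text
{'time': 9.95, 'joint_pos': [0.2575, 0.3942, 1.858, -0.5221, 1.3879, 0.9159], 'tool_pos': [0.4657, 0.0194, 0.1723], 'eef_rot': [0.7929, 0.5095, -0.2799, 0.1827], 'ft_force': [-0.0495, 0.7402, -0.6894], 'width': 0.0854}
top 158 [ 0.40829726 -0.08051018  0.02273367] [ 0.4527697  -0.03554847  0.11207141]
fit [ 0.4302 -0.0584]
cap 59 [ 0.4292 -0.0578  0.1055]
top bottle [([0.429, -0.058, -0.002], 0.73)]
top bottle_mid [([0.424, -0.061, 0.056], 0.54)]
scene 396 [ 0.4056229  -0.0735067   0.02001469] [ 0.45230834 -0.03333222  0.10855794]
fit [ 0.4318 -0.0608]
cap 59 [ 0.4275 -0.056   0.1035]
scene bottle [([0.426, -0.06, -0.001], 0.86)]
scene bottle_mid [([0.43, -0.061, 0.047], 0.79), ([0.605, 0.284, 0.18], 0.66)]
dp [-0.0316 -0.0745  0.0018] rv [ 23.59 -33.88 -57.94] |dp| 0.081 ang 71.1
per row / 8 [-0.0039 -0.0093  0.0002] [ 2.95 -4.24 -7.24]
1 [ 0.2   0.36  1.88 -0.46  1.35  0.98] err 0.0 max dq 0.06
2 [ 0.15  0.31  1.91 -0.4   1.3   1.04] err 0.0 max dq 0.06
3 [ 0.09  0.27  1.94 -0.34  1.25  1.09] err 0.0 max dq 0.06
4 [ 0.03  0.23  1.97 -0.28  1.2   1.14] err 0.0 max dq 0.06
5 [-0.03  0.18  2.01 -0.22  1.14  1.18] err 0.0 max dq 0.06
6 [-0.1   0.14  2.05 -0.15  1.08  1.21] err 0.0 max dq 0.07
7 [-0.17  0.09  2.09 -0.08  1.02  1.23] err 0.0 max dq 0.07
8 [-0.23  0.05  2.14 -0.    0.96  1.25] err 0.0 max dq 0.08
1 [-0.23  0.13  2.17 -0.    0.85  1.25] err 0.0 max dq 0.11
2 [-0.23  0.21  2.19 -0.    0.74  1.25] err 0.0 max dq 0.11
1 [-0.12 -0.01  2.08 -0.    1.07  1.36] err 0.0 max dq 0.33
2 [-0.01  0.01  2.06 -0.    1.07  1.47] err 0.0 max dq 0.11
3 [ 0.09  0.04  2.02 -0.    1.07  1.57] err 0.0 max dq 0.1
4 [0.19 0.09 1.98 0.   1.08 1.67] err 0.0 max dq 0.1
5 [0.27 0.13 1.93 0.   1.08 1.76] err 0.0 max dq 0.09
6 [0.35 0.19 1.86 0.   1.09 1.84] err 0.0 max dq 0.08
7 [0.43 0.25 1.79 0.   1.1  1.91] err 0.0 max dq 0.07
```

View pics/g6.png

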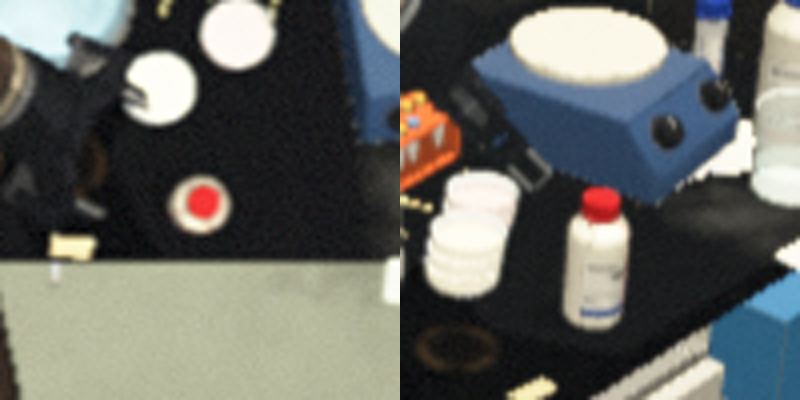

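{"api": "play_rows", "payload": {
  "moves": [
    [100,-0.004,-0.009,0.002,2.95,-4.24,-7.24],
    [100,-0.004,-0.009,0.002,2.95,-4.24,-7.24],
    [100,-0.004,-0.009,0.002,2.95,-4.24,-7.24],
    [100,-0.005,-0.01,0.001,2.95,-4.24,-7.24],
    [100,-0.005,-0.01,0,2.95,-4.24,-7.24],
    [100,-0.005,-0.01,0,2.95,-4.24,-7.24],
    [100,-0.005,-0.01,0,2.95,-4.24,-7.24],
    [100,-0.004,-0.01,0,2.94,-4.2,-7.24],
    [100,0,0,0,0,0,0]
  ]
}}

```text
time: 11.38
tool_pos: [0.4242, -0.0609, 0.1754]
eef_rot: [0.999, 0.042, -0.0, 0.001]
ft_force: [-0.0, 0.2, -0.9]
width: 0.0855
```

```bash
python3 - <<'E'
from h import *
s=bot.read_state(); print(s["time"],s["tool_pos"])
Rv=frame([0,0,-1],bvec(-85)); go(Rv,[.43,-.0585,.09],3)
E
```

```text
11.375 [ 0.42424615 -0.06090829  0.17535757]
dp [ 0.0058  0.0024 -0.0854] rv [ 0.13 -0.04  0.21] |dp| 0.086 ang 0.2
per row / 3 [ 0.0019  0.0008 -0.0285] [ 0.04 -0.01  0.07]
```

{"api": "play_rows", "payload": {
  "moves": [
    [100,0.006,0.002,-0.025,0,0,0],
    [100,0,0,-0.03,0,0,0],
    [100,0,0,-0.03,0,0,0],
    [100,0,0,0,0,0,0],
    [100,0,0,0,0,0,0]
  ]
}}

```text
time: 12.0
tool_pos: [0.433, -0.0576, 0.0916]
eef_rot: [0.999, 0.044, 0.001, 0.001]
ft_force: [-0.2, -0.3, -0.8]
width: 0.0853
```

{"api": "play_rows", "payload": {
  "moves": [
    [80,-0.003,-0.001,-0.001,0,0,0],
    [62,0,0,0,0,0,0],
    [55,0,0,0,0,0,0],
    [45,0,0,0,0,0,0],
    [30,0,0,0,0,0,0],
    [30,0,0,0,0,0,0]
  ],
  "newtons": 50
}}

```text
time: 12.75
tool_pos: [0.4301, -0.0592, 0.0911]
eef_rot: [0.999, 0.043, 0.002, 0.002]
ft_force: [-0.7, -0.2, 6.1]
width: 0.0451
```

```bash
python3 - <<'E'
from h import *
s=bot.read_state(); print(s["time"],s["tool_pos"],s["ft_force"],s["width"])
p,d=bot.snapshot("scene"); x,y=proj("scene",[[.43,-.06,.1]])[0].astype(int); cv2.imwrite("pics/g7.png",cv2.resize(p[y-50:y+50,x-50:x+50,::-1],None,fx=4,fy=4,interpolation=cv2.INTER_CUBIC))
E
```

```text
12.75 [ 0.43010241 -0.05916262  0.09112559] [-0.72214419 -0.22961986  6.09809752] 0.04511457733838723
```

View pics/g7.png

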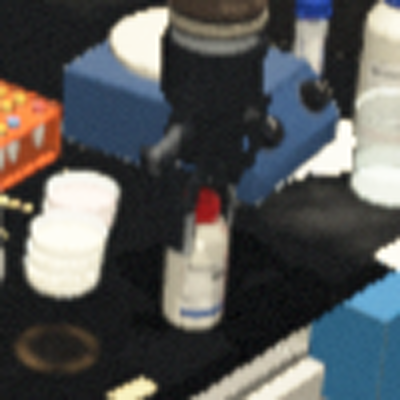

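{"api": "play_rows", "payload": {
  "moves": [
    [30,0,0,0.02,0,0,0],
    [30,0,0,0.04,0,0,0],
    [30,0,0,0.05,0,0,0],
    [30,0,0.02,0.05,0,0,0],
    [30,0.003,0.035,0.01,0,0,0],
    [30,0.01,0.04,0,0,0,0],
    [30,0.01,0.045,0,0,0,0],
    [30,0.01,0.045,0,0,0,0],
    [30,0.01,0.045,0,0,0,0],
    [30,0.01,0.045,0,0,0,0],
    [30,0.01,0.035,0,0,0,0],
    [30,0.006,0.02,0,0,0,0]
  ],
  "newtons": 70
}}

```text
time: 14.3
tool_pos: [0.4981, 0.2727, 0.2594]
eef_rot: [0.999, 0.044, 0.0, 0.001]
ft_force: [-0.5, 0.6, -1.5]
width: 0.0443
```

{"api": "play_rows", "payload": {
  "moves": [
    [30,0,0,0,0,0,0],
    [30,0,0,0,0,0,0]
  ]
}}

```text
time: 14.55
tool_pos: [0.4978, 0.2701, 0.2597]
eef_rot: [0.999, 0.043, 0.0, 0.002]
ft_force: [-0.3, -0.4, -1.1]
width: 0.0443
```

```bash
python3 - <<'E'
from h import *
s=bot.read_state(); print(s["time"],s["tool_pos"],s["ft_force"],s["width"],s["joint_pos"].round(2))
Rv=frame([0,0,-1],bvec(-85)); go(Rv,[.502,.2755,.2])
g=[]
for c in("top","scene"):
    p,d=bot.snapshot(c); x,y=proj(c,[[.5,.28,.15]])[0].astype(int); g.append(cv2.resize(p[y-50:y+50,x-50:x+50,::-1],None,fx=4,fy=4,interpolation=cv2.INTER_CUBIC))
    for n in("bottle","bottle_mid","pocket","carrier"):
        print(c,n,[(np.round(x["position"],3).tolist(),round(x["p"],2)) for x in bot.place_of(c,n)[:2]])
    W=cloud(c,d); m=(np.abs(W[...,2]-.1)<.006)&(W[...,0]>.43)&(W[...,0]<.57)&(W[...,1]>.19)&(W[...,1]<.37)
    P=W[m][:,:2].astype(np.float32); print(cv2.minAreaRect(P))
cv2.imwrite("pics/g8.png",np.hstack(g))
E
```

```text
14.55 [0.49784062 0.27005888 0.25968669] [-0.26724685 -0.36045116 -1.11748403] 0.0442881402781054 [ 0.42  0.19  1.77 -0.    1.18  1.91]
dp [ 0.0042  0.0054 -0.0597] rv [0.22 0.04 0.07] |dp| 0.06 ang 0.2
top bottle []
top bottle_mid []
top pocket [([0.503, 0.274, 0.02], 0.55)]
top carrier [([0.5, 0.274, -0.003], 0.61)]
((0.5082525014877319, 0.27587538957595825), (0.10340090841054916, 0.14074724912643433), 7.194779872894287)
scene bottle [([0.498, 0.271, 0.168], 0.87)]
scene bottle_mid [([0.5, 0.266, 0.218], 0.79), ([0.424, 0.268, 0.073], 0.27)]
scene pocket [([0.504, 0.28, 0.02], 0.64)]
scene carrier [([0.504, 0.273, -0.001], 0.75)]
((0.5108137726783752, 0.27639085054397583), (0.11275412142276764, 0.1391589492559433), 3.1360175609588623)
```

View pics/g8.png

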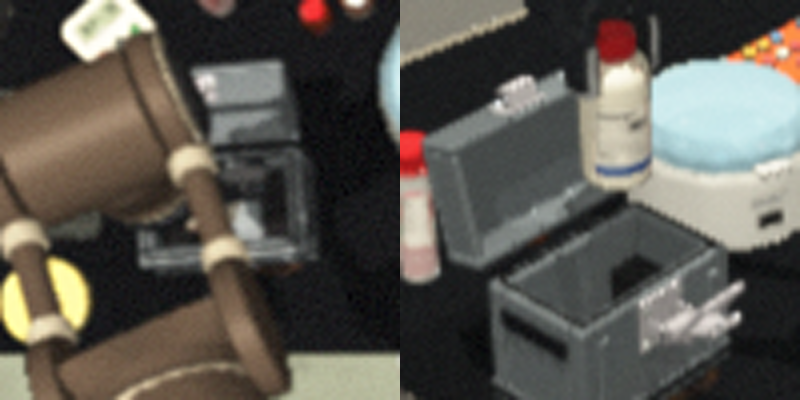

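{"api": "play_rows", "payload": {
  "moves": [
    [30,0.0045,0.0055,0,0,0,0],
    [30,0,0,-0.03,0,0,0],
    [30,0,0,-0.03,0,0,0],
    [30,0,0,0,0,0,0],
    [30,0,0,0,0,0,0]
  ]
}}

```text
time: 15.68
tool_pos: [0.5037, 0.2772, 0.2012]
eef_rot: [0.999, 0.043, 0.002, 0.001]
ft_force: [0.7, -0.6, -0.1]
width: 0.0446
```

```bash
python3 - <<'E'
from h import *
s=bot.read_state(); print(s["time"],s["tool_pos"],s["ft_force"],s["width"],s["joint_pos"].round(2))
Rv=frame([0,0,-1],bvec(-85)); go(Rv,[.5025,.2755,.109])
E
```

```text
15.675 [0.50368497 0.27724642 0.20118134] [ 0.67901214 -0.62743981 -0.05781518] 0.044627674253450766 [ 0.43  0.27  1.8  -0.    1.07  1.91]
dp [-0.0012 -0.0017 -0.0922] rv [0.1  0.2  0.03] |dp| 0.092 ang 0.2
```

{"api": "play_rows", "payload": {
  "moves": [
    [30,-0.001,-0.0015,-0.025,0,0,0],
    [30,0,0,-0.025,0,0,0],
    [30,0,0,-0.02,0,0,0],
    [30,0,0,-0.01,0,0,0],
    [30,0,0,0,0,0,0],
    [30,0,0,0,0,0,0]
  ]
}}

```text
time: 16.42
tool_pos: [0.503, 0.2757, 0.1216]
eef_rot: [0.999, 0.043, 0.002, 0.001]
ft_force: [0.3, 0.9, -1.6]
width: 0.0444
```

{"api": "play_rows", "payload": {
  "moves": [
    [30,0,0,-0.006,0,0,0],
    [30,0,0,-0.004,0,0,0],
    [30,0,0,0,0,0,0]
  ]
}}

```text
time: 16.8
tool_pos: [0.5014, 0.275, 0.1097]
eef_rot: [0.999, 0.043, 0.0, 0.002]
ft_force: [-0.7, 0.0, -0.4]
width: 0.0445
```

{"api": "play_rows", "payload": {
  "moves": [
    [30,0,0,-0.0015,0,0,0],
    [30,0,0,0,0,0,0]
  ]
}}

```text
time: 17.05
tool_pos: [0.502, 0.2752, 0.1093]
eef_rot: [0.999, 0.043, 0.001, 0.001]
ft_force: [-1.3, -0.8, 3.6]
width: 0.0443
```

{"api": "play_rows", "payload": {
  "moves": [
    [58,0,0,0,0,0,0],
    [66,0,0,0,0,0,0],
    [70,0,0,0,0,0,0],
    [70,0,0,0,0,0,0],
    [70,0,0,0.02,0,0,0],
    [70,0,0,0.04,0,0,0],
    [70,-0.02,0,0.05,0,0,0],
    [70,-0.04,0,0.045,0,0,0],
    [50,-0.05,0,0.03,0,0,0],
    [30,-0.05,0,0,0,0,0],
    [0,-0.03,0,0,0,0,0],
    [0,0,0,0,0,0,0]
  ]
}}

```text
time: 18.55
tool_pos: [0.3102, 0.2751, 0.2938]
eef_rot: [0.999, 0.044, 0.001, 0.001]
ft_force: [-0.1, -0.4, -0.7]
width: 0.0
```

```bash
python3 - <<'E'
from h import *
s=bot.read_state(); print(s["time"],s["tool_pos"],s["ft_force"],s["width"],s["joint_pos"].round(2))
g=[]
for c in("top","scene"):
    p,d=bot.snapshot(c); np.save(f"{c}9_d.npy",d);x,y=proj(c,[[.5,.28,.15]])[0].astype(int); g.append(cv2.resize(p[y-50:y+50,x-50:x+50,::-1],None,fx=4,fy=4,interpolation=cv2.INTER_CUBIC))
    for n in("bottle_mid","keeper","lid_front","lever_tip","loop_bar"):
        print(c,n,[(np.round(x["position"],3).tolist(),round(x["p"],2)) for x in bot.place_of(c,n)[:2]])
cv2.imwrite("pics/g9.png",np.hstack(g))
E
```

```text
18.55 [0.31020027 0.27507647 0.29376505] [-0.11072873 -0.37915945 -0.6895748 ] 2.7131969610134592e-05 [ 0.62 -0.15  2.05 -0.    1.24  2.11]
top bottle_mid [([0.504, 0.276, 0.068], 0.77)]
top keeper [([0.59, 0.276, 0.198], 0.79)]
top lid_front [([0.606, 0.285, 0.179], 0.85)]
top lever_tip [([0.403, 0.269, 0.091], 0.62)]
top loop_bar [([0.4, 0.265, 0.12], 0.62), ([0.604, 0.288, 0.18], 0.54)]
scene bottle_mid [([0.501, 0.274, 0.063], 0.65)]
scene keeper [([0.588, 0.278, 0.199], 0.82)]
scene lid_front [([0.606, 0.283, 0.183], 0.59)]
scene lever_tip [([0.403, 0.267, 0.093], 0.59)]
scene loop_bar [([0.403, 0.268, 0.123], 0.45)]
```

View pics/g9.png

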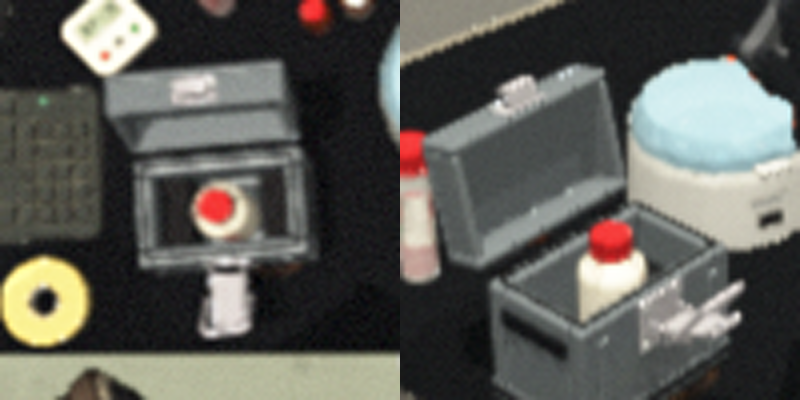

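{"api": "play_rows", "payload": {
  "moves": [
    [0,0.03,0,0.01,0,0,0],
    [0,0.05,0.002,0.01,0,0,0],
    [0,0.05,0.002,0,0,0,0],
    [0,0.05,0.002,0,0,0,0],
    [0,0.05,0.002,0,0,0,0],
    [0,0.05,0.002,0,0,0,0],
    [0,0.04,0.001,0,0,0,0],
    [0,0.015,0.001,0,0,0,0],
    [0,0,0,0,0,0,0],
    [0,0,0,0,0,0,0]
  ]
}}

```text
time: 20.4
tool_pos: [0.6461, 0.2872, 0.3133]
eef_rot: [0.999, 0.043, 0.0, 0.001]
ft_force: [0.2, -0.4, -0.2]
width: 0.0002
```

```bash
python3 - <<'E'
from h import *
s=bot.read_state(); print(s["time"],s["tool_pos"],s["joint_pos"].round(2))
g=[]
for c in("top","scene"):
    p,d=bot.snapshot(c); x,y=proj(c,[[.58,.28,.2]])[0].astype(int); g.append(cv2.resize(p[y-50:y+50,x-50:x+50,::-1],None,fx=4,fy=4,interpolation=cv2.INTER_CUBIC))
cv2.imwrite("pics/g10.png",np.hstack(g))
E
```

```text
20.4 [0.64613206 0.28720612 0.31331916] [ 0.36  0.43  1.36 -0.    1.36  1.84]
```

View pics/g10.png

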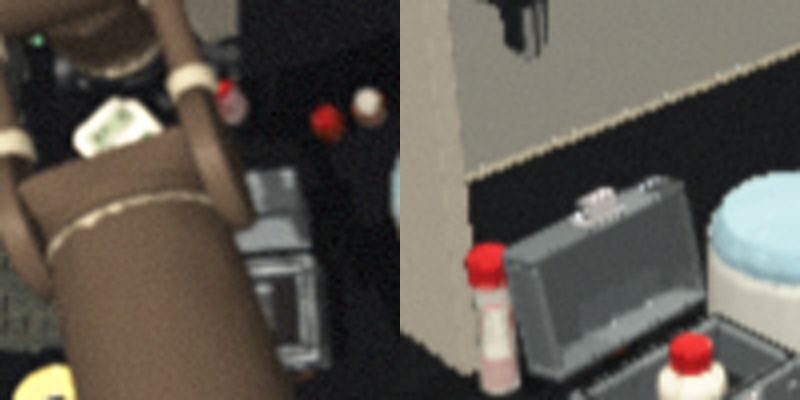

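{"api": "play_rows", "payload": {
  "moves": [
    [0,-0.004,0,-0.03,0,0,0],
    [0,-0.005,0,-0.04,0,0,0],
    [0,0,0,-0.035,0,0,0],
    [0,0,0,-0.018,0,0,0],
    [0,0,0,0,0,0,0],
    [0,0,0,0,0,0,0]
  ]
}}

```text
time: 21.25
tool_pos: [0.639, 0.2877, 0.1928]
eef_rot: [0.999, 0.043, 0.003, 0.001]
ft_force: [0.8, -0.1, 0.5]
width: -0.0001
```

```bash
cat >> h.py <<'E'
CX=np.array([.502,.2755]); 
def hingepath(ths,r=.075,hh=.034,dz=0.):
    out=[]
    for t in ths:
        lx=.0485+(-r*np.cos(t)+hh*np.sin(t)); z=.1+r*np.sin(t)+hh*np.cos(t)
        X=lx+.011
        out.append([CX[0]+X*np.cos(np.radians(5)),CX[1]+X*np.sin(np.radians(5)),z+.025+dz])
    return np.array(out)
E
python3 - <<'E'
from h import *
s=bot.read_state(); print(s["time"],s["tool_pos"],s["ft_force"])
W=hingepath(np.radians([95,80,65,50,35,22,11,4,0]))
print(W.round(4)); print(np.diff(np.vstack([s["tool_pos"],W]),axis=0).round(4))
E
```

```text
21.25 [0.63900892 0.28774668 0.1928078 ] [ 0.831118   -0.07238846  0.51809898]
[[0.6015 0.2842 0.1968]
 [0.5817 0.2825 0.2048]
 [0.5604 0.2806 0.2073]
 [0.5392 0.2788 0.2043]
 [0.5195 0.277  0.1959]
 [0.5047 0.2757 0.1846]
 [0.4944 0.2748 0.1727]
 [0.4891 0.2744 0.1641]
 [0.4866 0.2741 0.159 ]]
[[-0.0375 -0.0035  0.0039]
 [-0.0199 -0.0017  0.008 ]
 [-0.0213 -0.0019  0.0026]
 [-0.0212 -0.0019 -0.003 ]
 [-0.0197 -0.0017 -0.0084]
 [-0.0148 -0.0013 -0.0112]
 [-0.0103 -0.0009 -0.0119]
 [-0.0053 -0.0005 -0.0085]
 [-0.0025 -0.0002 -0.0051]]
```

{"api": "play_rows", "payload": {
  "moves": [
    [0,-0.019,-0.002,0.002,0,0,0],
    [0,-0.019,-0.002,0.002,0,0,0],
    [0,-0.02,-0.002,0.008,0,0,0],
    [0,-0.021,-0.002,0.002,0,0,0],
    [0,-0.021,-0.002,-0.003,0,0,0],
    [0,0,0,0,0,0,0]
  ]
}}

```text
time: 22.0
tool_pos: [0.5382, 0.2778, 0.2042]
eef_rot: [0.999, 0.044, 0.003, 0.001]
ft_force: [0.2, 0.2, -0.1]
width: 0.0001
```

```bash
python3 - <<'E'
from h import *
s=bot.read_state(); print(s["time"],s["tool_pos"],s["ft_force"])
W=hingepath(np.radians([50,35,22,11,4,0]))
print(np.diff(np.vstack([s["tool_pos"],W]),axis=0).round(4))
g=[]
for c in("scene",):
    p,d=bot.snapshot(c); x,y=proj(c,[[.5,.28,.15]])[0].astype(int); g.append(cv2.resize(p[y-50:y+50,x-50:x+50,::-1],None,fx=4,fy=4,interpolation=cv2.INTER_CUBIC))
cv2.imwrite("pics/g11.png",np.hstack(g))
E
```

```text
22.0 [0.53821569 0.2777764  0.2041623 ] [ 0.19976418  0.19451588 -0.1137372 ]
[[ 0.001   0.001   0.0001]
 [-0.0197 -0.0017 -0.0084]
 [-0.0148 -0.0013 -0.0112]
 [-0.0103 -0.0009 -0.0119]
 [-0.0053 -0.0005 -0.0085]
 [-0.0025 -0.0002 -0.0051]]
```

View pics/g11.png

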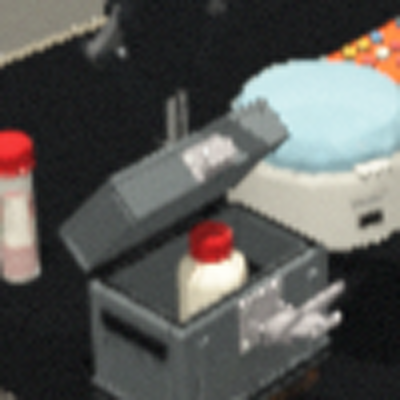

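{"api": "play_rows", "payload": {
  "moves": [
    [0,-0.02,-0.002,-0.008,0,0,0],
    [0,-0.015,-0.001,-0.011,0,0,0],
    [0,-0.01,-0.001,-0.012,0,0,0],
    [0,-0.005,-0.001,-0.009,0,0,0],
    [0,-0.003,0,-0.005,0,0,0],
    [0,0,0,-0.001,0,0,0],
    [0,0,0,0,0,0,0]
  ]
}}

```text
time: 22.92
tool_pos: [0.4866, 0.2722, 0.1589]
eef_rot: [0.999, 0.043, 0.002, 0.001]
ft_force: [-3.8, -2.9, 16.6]
width: 0.0001
```

{"api": "play_rows", "payload": {
  "moves": [
    [0,0,0,0,0,0,0],
    [0,0,0,0,0,0,0]
  ]
}}

```text
time: 23.18
tool_pos: [0.4865, 0.2723, 0.1589]
eef_rot: [0.999, 0.043, 0.002, 0.001]
ft_force: [-3.3, -3.3, 16.3]
width: -0.0004
```

```bash
python3 - <<'E'
from h import *
s=bot.read_state(); print(s["time"],s["tool_pos"],s["ft_force"])
g=[]
for c in("top","scene",):
    p,d=bot.snapshot(c); x,y=proj(c,[[.46,.28,.12]])[0].astype(int); g.append(cv2.resize(p[y-45:y+45,x-45:x+45,::-1],None,fx=4.4,fy=4.4,interpolation=cv2.INTER_CUBIC))
    for n in("keeper","lid_front","lever_pin","lever_tip","loop_pin","loop_bar"):
        print(c,n,[(np.round(x["position"],3).tolist(),round(x["p"],2)) for x in bot.place_of(c,n)[:2]])
    W=cloud(c,d); m=(np.abs(W[...,0]-.53)<.03)&(np.abs(W[...,1]-.28)<.06)&(W[...,2]>.11)&(W[...,2]<.16)
    if m.sum()>5: print(c,"lid top z",m.sum(),np.percentile(W[m][:,2],[10,50,90]).round(4))
cv2.imwrite("pics/g12.png",np.hstack(g))
E
```

```text
23.175 [0.48651595 0.2722626  0.1588916 ] [-3.3485287  -3.32782348 16.29626129]
top keeper [([0.454, 0.267, 0.112], 0.72), ([0.671, 0.391, -0.004], 0.39)]
top lid_front [([0.459, 0.272, 0.134], 0.98)]
top lever_pin [([0.435, -0.332, 0.001], 0.32)]
top lever_tip []
top loop_pin []
top loop_bar []
top lid top z 144 [0.1322 0.136  0.1401]
scene keeper [([0.454, 0.268, 0.111], 0.9)]
scene lid_front [([0.461, 0.268, 0.134], 0.65)]
scene lever_pin [([0.446, 0.267, 0.072], 0.55), ([0.505, 0.28, 0.017], 0.55)]
scene lever_tip [([0.398, 0.267, 0.094], 0.71)]
scene loop_pin [([0.426, 0.267, 0.08], 0.63)]
scene loop_bar [([0.439, -0.333, 0.001], 0.75), ([0.403, 0.268, 0.12], 0.38)]
scene lid top z 308 [0.1331 0.135  0.137 ]
```

View pics/g12.png

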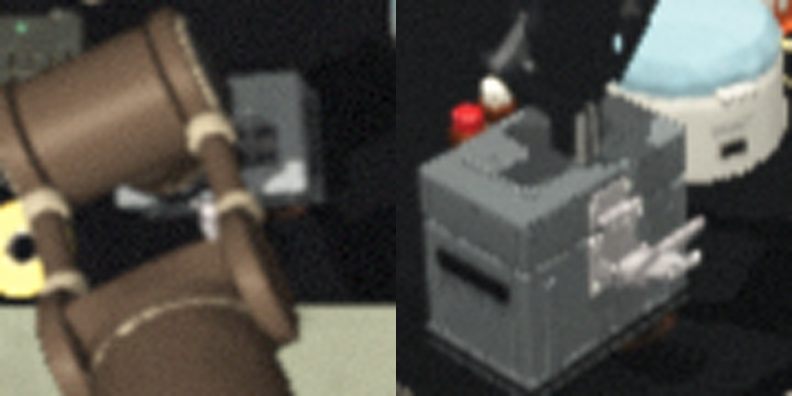

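```bash
python3 - <<'E'
from h import *
from kin import *
s=bot.read_state(); q0=s["joint_pos"]
seeds=[q0,np.array([.6,-.1,2.3,-.5,.6,2.2]),np.array([.6,-.1,2.3,.5,.5,1]),np.array([.6,-.1,2.3,1.5,.5,0]),np.array([.6,-.1,2.3,-.5,.5,-.8]),np.array([.6,-.1,2.3,1.5,.5,-2])]
for end in ([.39,.266,.10],[.424,.268,.04]):
  for a in (20,25,30,40,55):
    for psi in (5,15,25,35):
        ar=np.radians(a); z=np.sin(ar)*bvec(psi)-np.cos(ar)*np.array([0,0,1])
        best=[]
        for yy in (psi+90,psi-90):
            R=frame(z,bvec(yy)); x=np.array(end)-.025*z
            for sd in seeds:
                q,e=ik(R,x,sd)
                if e<1e-3:
                    m=min(np.min(q-LO),np.min(HI-q)); best.append((m,tuple(q.round(2))))
        best=sorted(set(best),reverse=True)
        print(end,a,psi,[ (round(m,2),tuple(map(float,q))) for m,q in best[:2]])
E
```

```text
[0.39, 0.266, 0.1] 20 5 [(np.float64(0.34), (0.62, 0.06, 2.29, -0.36, 0.51, -0.74)), (np.float64(0.34), (0.62, 0.06, 2.29, -0.36, 0.51, -0.74))]
[0.39, 0.266, 0.1] 20 15 [(np.float64(0.32), (0.58, 0.05, 2.31, -0.24, 0.47, 2.08)), (np.float64(0.32), (0.58, 0.05, 2.31, -0.24, 0.47, -1.06))]
[0.39, 0.266, 0.1] 20 25 [(np.float64(0.31), (0.53, 0.03, 2.32, -0.07, 0.44, -1.42)), (np.float64(0.31), (0.53, 0.03, 2.32, -0.07, 0.44, 1.72))]
[0.39, 0.266, 0.1] 20 35 [(np.float64(0.3), (0.47, 0.03, 2.33, 0.11, 0.44, 1.34)), (np.float64(0.3), (0.47, 0.03, 2.33, 0.11, 0.44, -1.8))]
[0.39, 0.266, 0.1] 25 5 [(np.float64(0.29), (0.66, 0.05, 2.34, -0.56, 0.44, -0.52)), (np.float64(0.29), (0.66, 0.05, 2.34, -0.56, 0.44, 2.62))]
[0.39, 0.266, 0.1] 25 15 [(np.float64(0.27), (0.6, 0.02, 2.36, -0.4, 0.37, -0.88)), (np.float64(0.27), (0.6, 0.02, 2.36, -0.4, 0.37, 2.26))]
[0.39, 0.266, 0.1] 25 25 [(np.float64(0.25), (0.53, 0.01, 2.38, -0.13, 0.32, -1.36)), (np.float64(0.25), (0.53, 0.01, 2.38, -0.13, 0.32, 1.78))]
[0.39, 0.266, 0.1] 25 35 [(np.float64(0.25), (0.46, 0.0, 2.38, 0.19, 0.33, 1.26)), (np.float64(
[... 3034 characters left out ...]
 [(np.float64(0.15), (0.38, 0.25, 2.48, 2.65, 0.31, 1.86)), (np.float64(0.15), (0.38, 0.25, 2.48, 2.65, 0.31, -1.28))]
[0.424, 0.268, 0.04] 55 5 [(np.float64(0.17), (0.83, 0.47, 2.46, 4.01, 0.81, -1.77)), (np.float64(0.17), (0.83, 0.47, 2.46, 4.01, 0.81, -1.77))]
[0.424, 0.268, 0.04] 55 15 [(np.float64(0.11), (0.69, 0.45, 2.52, 3.63, 0.81, 1.48)), (np.float64(0.11), (0.69, 0.45, 2.52, 3.63, 0.81, -1.67))]
[0.424, 0.268, 0.04] 55 25 [(np.float64(0.07), (0.52, 0.45, 2.56, 3.24, 0.83, -1.59)), (np.float64(0.07), (0.52, 0.45, 2.56, 3.24, 0.83, -1.59))]
[0.424, 0.268, 0.04] 55 35 [(np.float64(0.06), (0.33, 0.45, 2.57, 2.83, 0.84, -1.52)), (np.float64(0.06), (0.33, 0.45, 2.57, 2.83, 0.84, -1.52))]
```

{"api": "play_rows", "payload": {
  "moves": [
    [0,0,0,0.02,0,0,0],
    [0,-0.02,0,0.03,0,0,0],
    [0,-0.04,-0.002,0,0,0,0],
    [0,-0.04,-0.003,0,0,0,0],
    [0,-0.025,-0.001,-0.015,0,0,0],
    [0,0,0,-0.025,0,0,0],
    [0,0,0,-0.02,0,0,0],
    [0,0,0,0,0,0,0],
    [0,0,0,0,0,0,0]
  ]
}}

```text
time: 25.0
tool_pos: [0.3605, 0.2664, 0.1461]
eef_rot: [0.999, 0.043, 0.001, 0.001]
ft_force: [0.8, 0.0, 0.6]
width: -0.0001
```

```bash
python3 - <<'E'
from h import *
s=bot.read_state(); print(s["time"],s["tool_pos"],s["ft_force"])
g=[]
for c in("top","scene",):
    p,d=bot.snapshot(c); x,y=proj(c,[[.43,.27,.12]])[0].astype(int); g.append(cv2.resize(p[y-35:y+35,x-35:x+35,::-1],None,fx=5.6,fy=5.6,interpolation=cv2.INTER_CUBIC))
    for n in("loop_bar",):
        print(c,n,[(np.round(x["position"],3).tolist(),round(x["p"],2)) for x in bot.place_of(c,n)[:2]])
    W=cloud(c,d); m=(np.abs(W[...,0]-.53)<.03)&(np.abs(W[...,1]-.28)<.06)&(W[...,2]>.11)&(W[...,2]<.16)
    if m.sum()>5: print(c,"lid top z",m.sum(),np.percentile(W[m][:,2],[10,50,90]).round(4))
    m=(np.abs(W[...,0]-.48)<.02)&(np.abs(W[...,1]-.28)<.06)&(W[...,2]>.11)&(W[...,2]<.16)
    if m.sum()>5: print(c,"lid top z front",m.sum(),np.percentile(W[m][:,2],[10,50,90]).round(4))
cv2.imwrite("pics/g13.png",np.hstack(g))
E
```

```text
25.0 [0.36054332 0.26642563 0.1461257 ] [0.7949571  0.02644571 0.56736778]
top loop_bar [([0.401, 0.263, 0.117], 0.42), ([0.457, 0.272, 0.135], 0.33)]
top lid top z 550 [0.1327 0.136  0.1392]
top lid top z front 443 [0.1326 0.1359 0.1392]
scene loop_bar [([0.404, 0.266, 0.123], 0.6), ([0.441, 0.266, 0.073], 0.38)]
scene lid top z 437 [0.1333 0.1353 0.1373]
scene lid top z front 500 [0.1243 0.1346 0.1372]
```

View pics/g13.png

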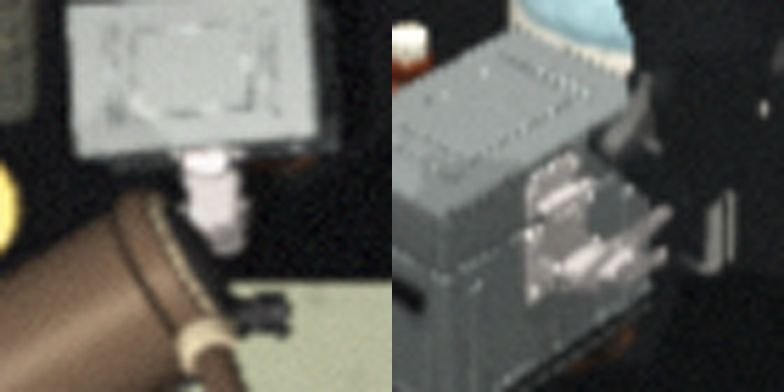

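{"api": "play_rows", "payload": {
  "moves": [
    [0,0.008,0,-0.009,0,0,0],
    [0,0.01,0.001,0,0,0,0],
    [0,0.01,0.001,0,0,0,0],
    [0,0.01,0.001,0,0,0,0],
    [0,0.01,0.001,0,0,0,0],
    [0,0,0,0,0,0,0]
  ]
}}

```text
time: 25.95
tool_pos: [0.409, 0.2704, 0.1369]
eef_rot: [0.999, 0.043, 0.001, 0.001]
ft_force: [-0.5, -0.6, 0.1]
width: -0.0003
```

```bash
python3 - <<'E'
from h import *
s=bot.read_state(); print(s["time"],s["tool_pos"],s["ft_force"])
g=[]
for c in("top","scene",):
    p,d=bot.snapshot(c); x,y=proj(c,[[.43,.27,.12]])[0].astype(int); g.append(cv2.resize(p[y-35:y+35,x-35:x+35,::-1],None,fx=5.6,fy=5.6,interpolation=cv2.INTER_CUBIC))
    for n in("loop_bar","lever_tip"):
        print(c,n,[(np.round(x["position"],3).tolist(),round(x["p"],2)) for x in bot.place_of(c,n)[:2]])
cv2.imwrite("pics/g14.png",np.hstack(g))
E
```

```text
25.95 [0.40899008 0.27040697 0.13690736] [-0.49638051 -0.57551595  0.14810533]
top loop_bar []
top lever_tip [([0.67, 0.396, -0.006], 0.26)]
scene loop_bar [([0.427, 0.268, 0.131], 0.61)]
scene lever_tip [([0.401, 0.266, 0.095], 0.55)]
```

View pics/g14.png

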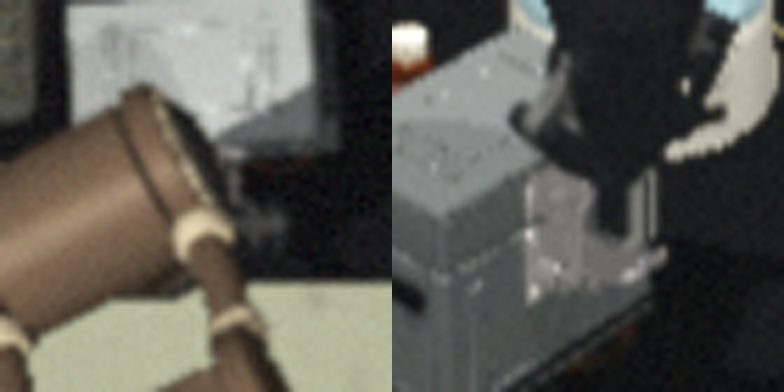

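{"api": "play_rows", "payload": {
  "moves": [
    [0,0.008,0,0,0,0,0],
    [0,0.009,0.001,0,0,0,0],
    [0,0,0,0,0,0,0],
    [0,-0.01,-0.001,0,0,0,0],
    [0,-0.02,-0.002,0.005,0,0,0],
    [0,-0.03,-0.002,0.01,0,0,0],
    [0,0,0,0,0,0,0]
  ]
}}

```text
time: 27.12
tool_pos: [0.3624, 0.2657, 0.1515]
eef_rot: [0.999, 0.044, 0.0, 0.002]
ft_force: [-0.7, 0.6, 0.4]
width: -0.0001
```

```bash
python3 - <<'E'
from h import *
s=bot.read_state(); print(s["time"],s["tool_pos"],s["ft_force"],s["joint_pos"].round(2))
g=[]
for c in("top","scene",):
    p,d=bot.snapshot(c); x,y=proj(c,[[.43,.27,.12]])[0].astype(int); g.append(cv2.resize(p[y-35:y+35,x-35:x+35,::-1],None,fx=5.6,fy=5.6,interpolation=cv2.INTER_CUBIC))
    for n in("loop_bar","lever_tip","keeper","loop_pin","lever_pin"):
        print(c,n,[(np.round(x["position"],3).tolist(),round(x["p"],2)) for x in bot.place_of(c,n)[:2]])
cv2.imwrite("pics/g15.png",np.hstack(g))
E
```

```text
27.125 [0.36239689 0.26566989 0.15154849] [-0.69905179  0.6471493   0.41830186] [ 0.54  0.11  2.12 -0.    0.92  2.02]
top loop_bar [([0.501, 0.275, 0.02], 0.38)]
top lever_tip [([0.4, 0.265, 0.091], 0.67)]
top keeper [([0.453, 0.266, 0.112], 0.76)]
top loop_pin [([0.433, 0.266, 0.084], 0.56)]
top lever_pin [([0.439, 0.27, 0.076], 0.45)]
scene loop_bar [([0.506, 0.279, 0.02], 0.41), ([0.459, 0.273, 0.12], 0.39)]
scene lever_tip [([0.401, 0.267, 0.094], 0.48)]
scene keeper [([0.453, 0.269, 0.113], 0.56), ([0.43, 0.439, 0.001], 0.35)]
scene loop_pin [([0.428, 0.268, 0.077], 0.4), ([0.548, 0.281, 0.099], 0.17)]
scene lever_pin [([0.443, 0.265, 0.074], 0.76)]
```

View pics/g15.png

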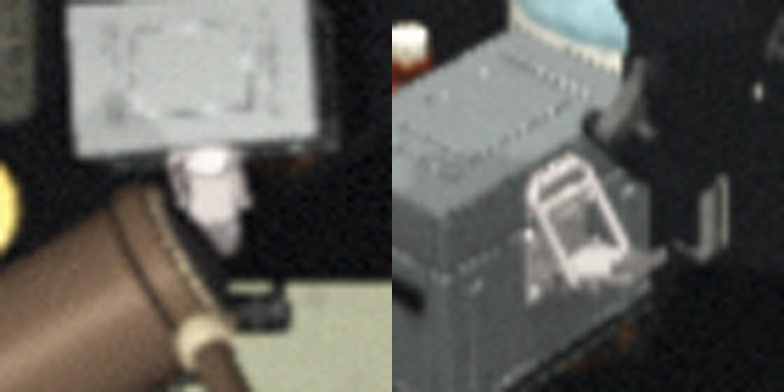

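```bash
cat > lev.py <<'E'
from h import *
from kin import *
AT=22.;PSI=8.
ar=np.radians(AT); ZL=np.sin(ar)*bvec(PSI)-np.cos(ar)*np.array([0,0,1]); RL=frame(ZL,bvec(PSI-90)); XL=np.cos(ar)*bvec(PSI)+np.sin(ar)*np.array([0,0,1])  # towards c1
PIN=np.array([.4400,.2690,.076])
def K(th,r,off=0.):
    t=np.radians(th); o=.0048+off
    l=r*np.array([-np.sin(t),-np.cos(t)])+o*np.array([-np.cos(t),np.sin(t)])
    return PIN+l[0]*bvec(5)+np.array([0,0,l[1]])
def tcp(th,r,corner,off=0.): # corner +1: c1, -1: c2, 0 centre
    return K(th,r,off)-corner*.011*XL-.025*ZL
E
python3 - <<'E'
from lev import *
s=bot.read_state(); q=s["joint_pos"]; R0=Ro.from_quat(s["eef_rot"])
A0=tcp(113,.038,-1,.02); A1=tcp(113,.038,-1,.003)
print("above",A0.round(4),A1.round(4)); go(RL,A0,4)
q=path(R0,s["tool_pos"],RL,A0,4,q)
pr=A0
for th in (113,100,90,80,72,66):
    w=tcp(th,.038,-1); qn,e=ik(RL,w,q); print(th,w.round(4),(w-pr).round(4),qn.round(2),round(e,4),np.abs(qn-q).max().round(2)); q=qn;pr=w
print("ph2")
for th,off in ((66,.01),(60,0),(50,0),(40,0),(30,0),(20,0),(12,0),(5,0)):
    w=tcp(th,.037,1,off); qn,e=ik(RL,w,q); print(th,w.round(4),(w-pr).round(4),qn.round(2),round(e,4),np.abs(qn-q).max().round(2)); q=qn;pr=w
E
```

```text
above [0.4156 0.2669 0.141 ] [0.409  0.2663 0.1253]
dp [ 0.0506  0.0008 -0.0106] rv [  2.62 -21.76   3.05] |dp| 0.052 ang 22.1
per row / 4 [ 0.0127  0.0002 -0.0026] [ 0.66 -5.44  0.76]
1 [ 0.55  0.09  2.15 -0.06  0.82  2.06] err 0.0 max dq 0.1
2 [ 0.56  0.08  2.18 -0.12  0.71  2.1 ] err 0.0 max dq 0.1
3 [ 0.57  0.07  2.21 -0.21  0.61  2.17] err 0.0 max dq 0.11
4 [ 0.58  0.07  2.25 -0.34  0.5   2.28] err 0.0 max dq 0.12
113 [0.4078 0.2662 0.1226] [-0.0078 -0.0007 -0.0184] [ 0.59  0.09  2.27 -0.38  0.46  2.33] 0.0 0.05
100 [0.4044 0.2659 0.1146] [-0.0035 -0.0003 -0.0079] [ 0.59  0.11  2.28 -0.4   0.44  2.35] 0.0 0.03
90 [0.403  0.2658 0.1081] [-0.0014 -0.0001 -0.0065] [ 0.59  0.12  2.28 -0.41  0.42  2.37] 0.0 0.02
80 [0.4027 0.2658 0.1014] [-0.0003 -0.     -0.0067] [ 0.59  0.13  2.29 -0.43  0.41  2.39] 0.0 0.02
72 [0.4033 0.2658 0.0961] [ 0.0006  0.0001 -0.0053] [ 0.59  0.15  2.29 -0.44  0.39  2.41] 0.0 0.01
66 [0.4043 0.2659 0.0922] [ 0.001   0.0001 -0.0039] [ 0.59  0.16  2.29 -0.45  0.38  2.41] 0.0 0.01
ph2
66 [0.381  0.2628 0.0935] [-0.0233 -0.0031  0.0013] [ 0.62  0.12  2.33 -0.47  0.39  2.46] 0.0 0.05
60 [0.3863 0.2633 0.0807] [ 0.0054  0.0005 -0.0128] [ 0.61  0.16  2.32 -0.51  0.36  2.5 ] 0.0 0.04
50 [0.3893 0.2635 0.075 ] [ 0.003   0.0003 -0.0058] [ 0.61  0.18  2.32 -0.53  0.34  2.51] 0.0 0.02
40 [0.3933 0.2639 0.0698] [ 0.004   0.0003 -0.0052] [ 0.6   0.2   2.31 -0.54  0.33  2.52] 0.0 0.02
30 [0.3981 0.2643 0.0654] [ 0.0048  0.0004 -0.0044] [ 0.6   0.21  2.31 -0.55  0.32  2.53] 0.0 0.02
20 [0.4035 0.2648 0.0619] [ 0.0055  0.0005 -0.0035] [ 0.59  0.23  2.3  -0.56  0.31  2.53] 0.0 0.02
12 [0.4083 0.2652 0.0599] [ 0.0048  0.0004 -0.0021] [ 0.58  0.24  2.29 -0.56  0.31  2.52] 0.0 0.01
5 [0.4127 0.2656 0.0586] [ 0.0044  0.0004 -0.0012] [ 0.58  0.25  2.28 -0.56  0.31  2.52] 0.0 0.01
```

{"api": "play_rows", "payload": {
  "moves": [
    [0,0.01,0,0.01,0.65,-5.44,0.76],
    [0,0.013,0,0.004,0.65,-5.44,0.76],
    [0,0.014,0.001,-0.01,0.65,-5.44,0.76],
    [0,0.014,0,-0.014,0.65,-5.44,0.76],
    [0,0,0,0,0,0,0],
    [0,0,0,0,0,0,0]
  ]
}}

```text
time: 28.48
tool_pos: [0.4161, 0.2675, 0.1422]
eef_rot: [0.979, 0.068, 0.19, -0.013]
ft_force: [-0.3, 0.2, 1.0]
width: -0.0001
```

```bash
python3 - <<'E'
from lev import *
s=bot.read_state(); print(s["time"],s["ft_force"],s["tool_pos"])
go(RL,tcp(113,.038,-1,.02)); go(RL,tcp(113,.038,-1,.0))
g=[]
for c in("scene",):
    p,d=bot.snapshot(c); x,y=proj(c,[[.43,.27,.12]])[0].astype(int); g.append(cv2.resize(p[y-35:y+35,x-35:x+35,::-1],None,fx=5.6,fy=5.6,interpolation=cv2.INTER_CUBIC))
cv2.imwrite("pics/g16.png",np.hstack(g))
E
```

```text
28.475 [-0.34469419  0.18000545  0.95191099] [0.41612969 0.26745178 0.14215271]
dp [-0.0005 -0.0005 -0.0012] rv [ 0.01 -0.02  0.02] |dp| 0.001 ang 0.0
dp [-0.0083 -0.0012 -0.0196] rv [ 0.01 -0.02  0.02] |dp| 0.021 ang 0.0
```

View pics/g16.png

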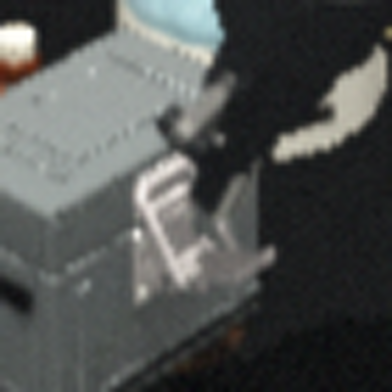

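{"api": "play_rows", "payload": {
  "moves": [
    [0,-0.008,-0.001,-0.019,0,0,0],
    [0,-0.0035,0,-0.008,0,0,0],
    [0,-0.0015,0,-0.0065,0,0,0],
    [0,0,0,-0.0065,0,0,0],
    [0,0,0,0,0,0,0]
  ]
}}

```text
time: 29.15
tool_pos: [0.4029, 0.2662, 0.1014]
eef_rot: [0.979, 0.069, 0.19, -0.013]
ft_force: [-0.3, 0.3, -0.4]
width: -0.0001
```

```bash
python3 - <<'E'
from lev import *
s=bot.read_state(); print(s["time"],s["ft_force"],s["tool_pos"])
go(RL,tcp(80,.038,-1)); go(RL,tcp(66,.038,-1,.0))
g=[]
for c in("scene",):
    p,d=bot.snapshot(c); x,y=proj(c,[[.43,.27,.12]])[0].astype(int); g.append(cv2.resize(p[y-35:y+35,x-35:x+35,::-1],None,fx=5.6,fy=5.6,interpolation=cv2.INTER_CUBIC))
    for n in("loop_bar","lever_tip","loop_pin"):
        print(c,n,[(np.round(x["position"],3).tolist(),round(x["p"],2)) for x in bot.place_of(c,n)[:2]])
cv2.imwrite("pics/g17.png",np.hstack(g))
E
```

```text
29.15 [-0.25326959  0.33357306 -0.40014694] [0.40285573 0.2661528  0.10135458]
dp [-0.0001 -0.0004  0.0001] rv [ 0.04 -0.01 -0.01] |dp| 0.0 ang 0.0
dp [ 0.0014 -0.0002 -0.0091] rv [ 0.04 -0.01 -0.01] |dp| 0.009 ang 0.0
scene loop_bar [([0.456, 0.271, 0.116], 0.48)]
scene lever_tip [([0.395, 0.265, 0.07], 0.48), ([0.428, 0.439, 0.001], 0.38)]
scene loop_pin [([0.426, 0.268, 0.069], 0.5)]
```

View pics/g17.png

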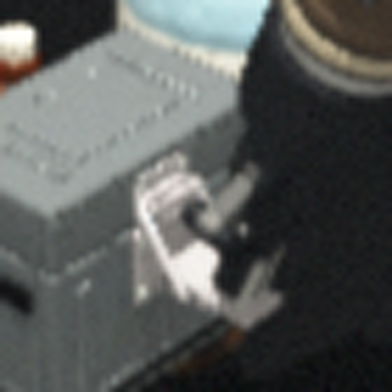

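{"api": "play_rows", "payload": {
  "moves": [
    [0,0.0005,0,-0.005,0,0,0],
    [0,0.001,0,-0.004,0,0,0],
    [0,0,0,0,0,0,0],
    [0,-0.006,0,0.012,0,0,0],
    [0,-0.018,-0.002,0,0,0,0],
    [0,0,0,-0.01,0,0,0],
    [0,0,0,0,0,0,0]
  ]
}}

```text
time: 30.22
tool_pos: [0.3797, 0.2637, 0.0937]
eef_rot: [0.979, 0.069, 0.19, -0.013]
ft_force: [-0.1, -0.1, 0.1]
width: 0.0004
```

```bash
python3 - <<'E'
from lev import *
s=bot.read_state(); print(s["time"],s["ft_force"],s["tool_pos"])
go(RL,tcp(66,.037,1,.01)); go(RL,tcp(60,.037,1,.0)); 
g=[]
for c in("scene","top"):
    p,d=bot.snapshot(c); x,y=proj(c,[[.43,.27,.12]])[0].astype(int); g.append(cv2.resize(p[y-35:y+35,x-35:x+35,::-1],None,fx=5.6,fy=5.6,interpolation=cv2.INTER_CUBIC))
    for n in("loop_bar","lever_tip","loop_pin"):
        print(c,n,[(np.round(x["position"],3).tolist(),round(x["p"],2)) for x in bot.place_of(c,n)[:2]])
cv2.imwrite("pics/g18.png",np.hstack(g))
E
```

```text
30.225 [-0.14226298 -0.13653946  0.12424751] [0.37973954 0.26372835 0.0937399 ]
dp [ 0.0012 -0.0009 -0.0002] rv [ 0.1  -0.07 -0.03] |dp| 0.002 ang 0.1
dp [ 0.0066 -0.0005 -0.013 ] rv [ 0.1  -0.07 -0.03] |dp| 0.015 ang 0.1
scene loop_bar [([0.46, 0.271, 0.115], 0.54)]
scene lever_tip [([0.4, 0.267, 0.066], 0.56)]
scene loop_pin [([0.428, 0.266, 0.066], 0.57)]
top loop_bar [([0.458, 0.269, 0.109], 0.55), ([0.671, 0.394, -0.003], 0.36)]
top lever_tip [([0.401, 0.266, 0.063], 0.45)]
top loop_pin [([0.429, 0.265, 0.074], 0.6)]
```

View pics/g18.png

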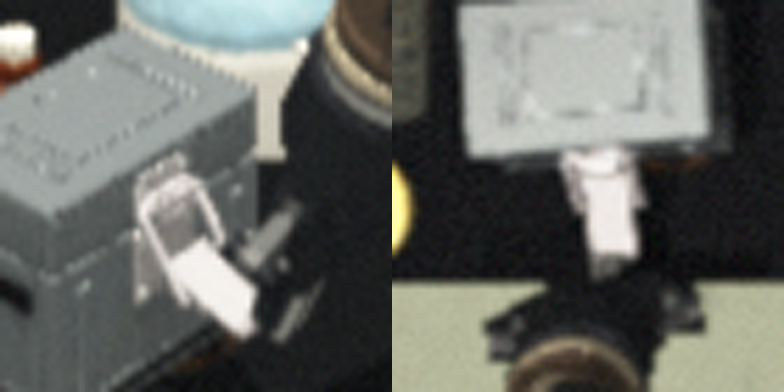

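{"api": "play_rows", "payload": {
  "moves": [
    [0,0.003,0,-0.007,0,0,0],
    [0,0.0036,0,-0.006,0,0,0],
    [0,0.003,0,-0.006,0,0,0],
    [0,0.004,0.0003,-0.005,0,0,0],
    [0,0.005,0.0004,-0.0045,0,0,0],
    [0,0,0,0,0,0,0]
  ]
}}

```text
time: 31.38
tool_pos: [0.3986, 0.265, 0.0655]
eef_rot: [0.979, 0.069, 0.19, -0.013]
ft_force: [-3.6, 1.4, 1.6]
width: 0.0003
```

```bash
python3 - <<'E'
from lev import *
s=bot.read_state(); print(s["time"],s["ft_force"],s["tool_pos"])
go(RL,tcp(30,.037,1)); go(RL,tcp(12,.037,1,.0)); go(RL,tcp(5,.037,1,.0)); 
g=[]
for c in("scene","top"):
    p,d=bot.snapshot(c); x,y=proj(c,[[.43,.27,.1]])[0].astype(int); g.append(cv2.resize(p[y-35:y+35,x-35:x+35,::-1],None,fx=5.6,fy=5.6,interpolation=cv2.INTER_CUBIC))
    for n in("loop_bar","lever_tip","keeper"):
        print(c,n,[(np.round(x["position"],3).tolist(),round(x["p"],2)) for x in bot.place_of(c,n)[:2]])
cv2.imwrite("pics/g19.png",np.hstack(g))
E
```

```text
31.375 [-3.56259804  1.41136938  1.64836909] [0.39856523 0.2649813  0.06546339]
dp [-0.0005 -0.0007 -0.    ] rv [ 0.03 -0.04 -0.02] |dp| 0.001 ang 0.1
dp [ 0.0097  0.0002 -0.0056] rv [ 0.03 -0.04 -0.02] |dp| 0.011 ang 0.1
dp [ 0.0141  0.0006 -0.0068] rv [ 0.03 -0.04 -0.02] |dp| 0.016 ang 0.1
scene loop_bar []
scene lever_tip [([0.429, 0.439, -0.001], 0.47), ([0.417, 0.268, 0.039], 0.46)]
scene keeper [([0.452, 0.266, 0.11], 0.98), ([0.428, 0.439, 0.003], 0.39)]
top loop_bar [([0.458, 0.27, 0.107], 0.6), ([0.44, 0.271, 0.081], 0.28)]
top lever_tip [([0.416, 0.266, 0.039], 0.62)]
top keeper [([0.454, 0.267, 0.113], 0.59)]
```

View pics/g19.png

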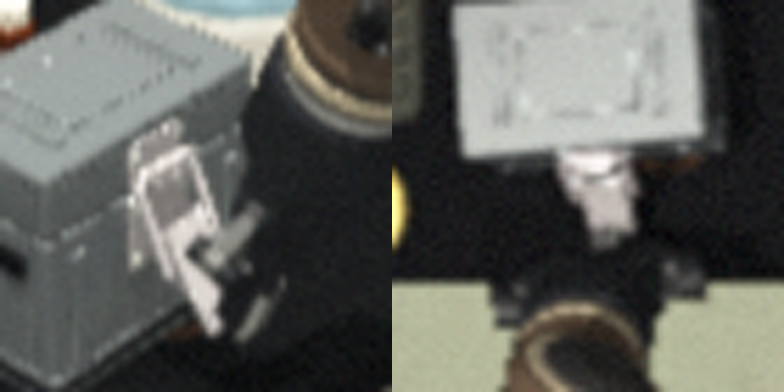

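{"api": "play_rows", "payload": {
  "moves": [
    [0,0.005,0.0004,-0.0035,0,0,0],
    [0,0.005,0.0004,-0.002,0,0,0],
    [0,0.005,0.0004,-0.001,0,0,0],
    [0,0.003,0.0002,0,0,0,0],
    [0,0,0,0,0,0,0]
  ]
}}

```text
time: 32.4
tool_pos: [0.4176, 0.2664, 0.0599]
eef_rot: [0.979, 0.068, 0.191, -0.013]
ft_force: [0.2, 0.2, -1.4]
width: -0.0001
```

```bash
python3 - <<'E'
from lev import *
s=bot.read_state(); print(s["time"],s["ft_force"],s["tool_pos"])
g=[]
for c in("scene","top"):
    p,d=bot.snapshot(c); x,y=proj(c,[[.43,.27,.1]])[0].astype(int); g.append(cv2.resize(p[y-35:y+35,x-35:x+35,::-1],None,fx=5.6,fy=5.6,interpolation=cv2.INTER_CUBIC))
    for n in("loop_bar","lever_tip","keeper"):
        print(c,n,[(np.round(x["position"],3).tolist(),round(x["p"],2)) for x in bot.place_of(c,n)[:2]])
cv2.imwrite("pics/g20.png",np.hstack(g))
E
```

```text
32.4 [ 0.19301838  0.22991883 -1.37106031] [0.41760374 0.26638051 0.05987029]
scene loop_bar [([0.458, 0.27, 0.11], 0.47)]
scene lever_tip [([0.456, 0.273, 0.11], 0.47), ([0.438, 0.27, 0.032], 0.44)]
scene keeper [([0.451, 0.268, 0.11], 0.65), ([0.427, 0.438, -0.0], 0.2)]
top loop_bar [([0.456, 0.269, 0.11], 0.58), ([0.462, 0.271, 0.134], 0.16)]
top lever_tip [([0.439, 0.27, 0.028], 0.58)]
top keeper [([0.455, 0.268, 0.113], 0.87)]
```

View pics/g20.png

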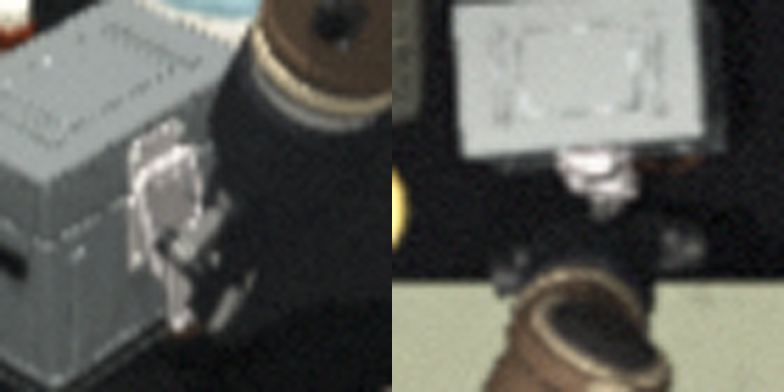

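{"api": "play_rows", "payload": {
  "moves": [
    [0,-0.01,0,0,0,0,0],
    [0,-0.025,-0.002,0.005,0,0,0],
    [0,-0.03,-0.002,0.025,0,0,0],
    [0,-0.02,-0.02,0.04,0,0,0],
    [0,0,-0.04,0.04,0,0,0],
    [0,0,-0.05,0.03,0,0,0],
    [0,0,-0.05,0.02,0,0,0],
    [0,0,0,0,0,0,0],
    [0,0,0,0,0,0,0]
  ]
}}

```text
time: 33.92
tool_pos: [0.3314, 0.1021, 0.2192]
eef_rot: [0.979, 0.068, 0.19, -0.013]
ft_force: [0.3, 0.1, -0.5]
width: 0.0
```

```bash
python3 - <<'E'
from lev import *
s=bot.read_state(); print(s["time"],s["ft_force"],s["tool_pos"])
g=[]
for c in("scene","top"):
    p,d=bot.snapshot(c); x,y=proj(c,[[.43,.27,.1]])[0].astype(int); g.append(cv2.resize(p[y-35:y+35,x-35:x+35,::-1],None,fx=5.6,fy=5.6,interpolation=cv2.INTER_CUBIC))
    for n in("loop_bar","lever_tip","lever_pin","keeper","lid_front","tape_roll","beaker","timer","tube"):
        print(c,n,[(np.round(x["position"],3).tolist(),round(x["p"],2)) for x in bot.place_of(c,n)[:2]])
    W=cloud(c,d); m=(np.abs(W[...,0]-.5)<.035)&(np.abs(W[...,1]-.28)<.06)&(W[...,2]>.11)&(W[...,2]<.16)
    A=np.c_[W[m][:,0],np.ones(m.sum())]; print("lid slope",np.linalg.lstsq(A,W[m][:,2],rcond=None)[0])
cv2.imwrite("pics/g21.png",np.hstack(g))
E
```

```text
33.925 [ 0.31192189  0.13994121 -0.53941995] [0.33139813 0.10213746 0.21917016]
scene loop_bar [([0.454, 0.272, 0.107], 0.64), ([0.552, 0.283, 0.099], 0.17)]
scene lever_tip [([0.439, 0.27, 0.032], 0.75)]
scene lever_pin [([0.442, 0.267, 0.076], 0.75)]
scene keeper [([0.452, 0.268, 0.112], 0.76), ([0.46, 0.27, 0.133], 0.62)]
scene lid_front [([0.462, 0.269, 0.136], 0.65)]
scene tape_roll [([0.432, 0.439, 0.001], 0.87)]
scene beaker [([0.437, -0.33, 0.001], 0.57)]
scene timer [([0.672, 0.394, 0.002], 0.91)]
scene tube [([0.442, 0.267, 0.075], 0.62), ([0.702, 0.294, 0.003], 0.56)]
lid slope [0.05602596 0.10668473]
top loop_bar [([0.456, 0.268, 0.111], 0.4)]
top lever_tip [([0.456, 0.268, 0.112], 0.72)]
top lever_pin [([0.706, 0.298, -0.003], 0.66), ([0.44, 0.27, 0.077], 0.52)]
top keeper [([0.454, 0.268, 0.111], 0.85), ([0.439, -0.332, -0.002], 0.74)]
top lid_front [([0.46, 0.273, 0.13], 0.58)]
top tape_roll [([0.429, 0.436, -0.003], 0.86)]
top beaker [([0.438, -0.332, -0.002], 0.96)]
top timer [([0.668, 0.395, -0.006], 0.89)]
top tube [([0.707, 0.298, -0.0], 0.6)]
lid slope [-0.00265048  0.13744616]
```

View pics/g21.png

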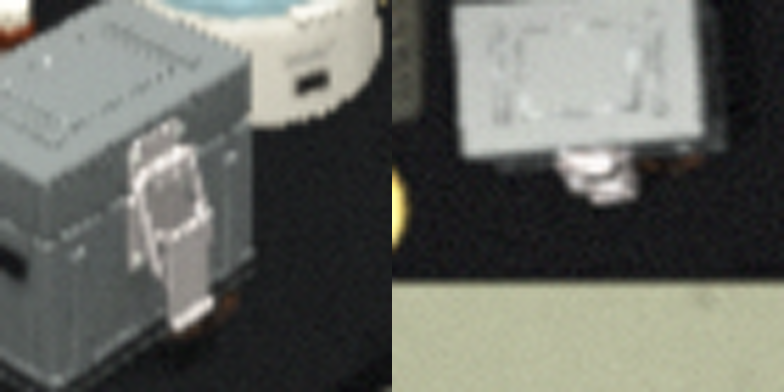

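```bash
python3 -c "
from workcell import bot
print(bot.close_job())"
```

```text
the job is handed in; nothing more can be done
None
```

The bottle is packed upright, cap up, in the foam pocket. The lid is shut and the draw latch is closed with its loop on the keeper. I handed the job in at about 35 s of the 61 s allowed; it gave no verdict.

**What I did:**
- **Bottle:** I picked it up lying, stood it on the bench, took it again from above and lowered it into the pocket until the wrist force showed contact.
- **Lid:** I pushed it shut from behind, up to about 16 N on the gasket.
- **Latch:** I tipped the loop onto the lid's face, then pressed the lever down in two strokes. It resisted with about 4 N and then snapped home.

**What my last checks showed:**
- **Bottle (last seen before the lid closed):** its middle was within about 3 mm of my pocket centre in x and y. The two cameras put that point at 63 and 68 mm above the bench, against 70.5 mm expected. I put that down to camera error, because the set-down height was right.
- **Latch:** the loop bar was seen 2 to 6 mm from the keeper, where the reading error is about 4 mm. The best-placed reading put the lever tip straight below its pin, so I take it to be home.
- **Bystanders:** the tape roll, beaker, timer and tube were within a few millimetres of where they started.
- **Arm:** it was clear of everything, with no force at the wrist beyond sensor noise.

**What disagreed:**
- A plane fit of the lid's top gave a slope of 0.056 from the scene camera and -0.003 from the top camera. The scene value would be over the 0.03 rad limit, but I took it as noise from points on the lid's edge. The other views and the closed latch all showed the lid shut.
- The top camera also reported the lever tip at the keeper once, which I took as a false detection.

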